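Close up the welding-spares cabinet: bin home, rebated door first, flanged door over it

TASK

Close up the green parts cabinet: push the blue bin that sticks out of it all the way in to the back, then shut the left door with the stepped orange edge fully, and after it the right door, so that its metal flange laps over that edge. Do not slam the doors, and leave everything else where it is, including what stands on the roof.

Things in the scene. Friction and masses are not known exactly. Their poses are not given: they have to be found in the camera images.
- cabinet: Green steel parts cabinet fixed to the table, open front to the robot, 270 mm deep (x), 330 wide (y), 314 high. Origin: centre of its underside; x points into the cabinet, y to the left, z up. Front plane at x = -135 mm. Inner floor 30 mm up; inner face of the back wall at x = +123 mm; side walls 8 mm thick.
- canopy_edge (a point): Middle of the lower front edge (yellow) of the cabinet's roof, at x = -189, z = 300 mm of the cabinet; roof 14 mm thick, 380 wide. It juts 36 mm beyond the shut doors' outer faces, so an upright gripper cannot reach them; one leaning back towards the robot 30 to 45 degrees can.
- rebated (a joint): Left door, the rebated one. 0 = shut, positive = open towards the robot (1.57 straight out), stop at 1.95 rad. Leaf 162 mm wide from hinge line to edge, 18 thick, 33 to 297 above the table, 0.9 kg. Stiff hinge (0.3 N m friction): it stays where it is left. If the other door is shut first, this one is stopped by the flange at about 0.1 rad.
- flanged (a joint): Right door, the flanged one, mirror image of the left: 0 = shut, positive = open towards the robot, stop at 1.95 rad, same leaf size, mass and stiff hinge. Past its edge, at the outer face, stands an aluminium flange 19 mm wide, 7 thick; shut, it laps 13 mm over the orange strip of the left door.
- rebated_hinge (a point): On the vertical hinge line of the rebated door (x = -135, y = +165 mm of the cabinet), 130 mm above the table. The leaf's inner face passes through this line; the outer face is 18 mm outside it. Free edge: an orange strip 19 mm wide, 9 thick, stepped back 9 mm from the outer face.
- flanged_hinge (a point): On the vertical hinge line of the flanged door (x = -135, y = -165 mm of the cabinet), 130 mm above the table. The leaf's inner face passes through this line; the outer face is 18 mm outside it.
- bin: Blue plastic bin of spares on the cabinet's inner floor, sticking out between the doors. 240 mm long (x), 150 wide (y), 110 high, about 0.6 kg, slides with 2 to 5 N. Origin: centre of its underside; front face 120 mm to -x. Home it meets the back wall: origin at x = +3 mm of the cabinet, front face 18 mm inside the front plane.
- rebated_face (a point): Point on the rebated door's outer face, 110 mm from the hinge line, 130 mm above the table. Axes turn with the door: x points inward through the door (the way to push), z up; equal to the cabinet's axes when shut.
- flanged_face (a point): The same point on the flanged door's outer face, 110 mm from its hinge line, 130 mm above the table; x points inward through the door, z up.
- wrench: Bystander: steel wrench, 190 mm long, lying flat on the table ahead of the cabinet, low enough for the doors to pass over it. Origin: near its middle, on its underside.
- jar: Bystander: jar with a red lid, 60 mm across, 85 high, standing on the cabinet's roof. Origin: middle of its underside.
- carton: Bystander: cardboard carton 120 x 90 x 55 mm on the cabinet's roof. Origin: middle of its underside.
- spray: Bystander: red can with a white cap, 64 mm across, 180 high, standing far left. Origin: middle of its underside.
- mug: Bystander: blue mug, 80 mm across, 95 high, standing to the left of the cabinet. Origin: middle of its underside.
- spool: Bystander: copper-coloured spool, 100 mm across, 55 high, standing to the right of the cabinet. Origin: middle of its underside.
- meter: Bystander: yellow hand meter 150 x 80 x 35 mm lying far right. Origin: middle of its underside.
- driver: Bystander: screwdriver, 200 mm long, lying on the left of the table. Origin: near its middle, on its underside.

How it is judged (in metres and radians):
On the way, in this order (a step that is already met when the one before it is completed fails the run):
1. the bin is pushed home while both doors are still open (x of bin in the frame of cabinet above -0.01 m and angle between bin's own z axis and vertical below 0.1 rad and value of joint each of rebated, flanged above 0.3 rad), for 0.2 s.
2. the rebated (left) door is shut while the flanged one is still open (value of joint rebated below 0.04 rad and value of joint flanged above 0.3 rad), for 0.2 s.
3. the flanged (right) door is shut over it (value of joint each of rebated, flanged below 0.04 rad), for 0.2 s.
At the end, for the whole second after the job is handed in: The bin stands upright and home, within 13 mm of the back wall; both doors are shut to within 0.04 rad (about 6 mm at the free edge), the flange lapping outside the orange edge; all at rest (all of step 3 and x of bin in the frame of cabinet above -0.01 m and angle between bin's own z axis and vertical below 0.1 rad and velocity of joint each of rebated, flanged below 0.05 rad/s and linear speed of bin below 0.02 m/s); the robot touches nothing.
It fails at once if a door is slammed (in the last 0.15 rad of its swing it turns shut faster than 2 rad/s) ((value of joint rebated below 0.15 rad and velocity of joint rebated below -2 rad/s) or (value of joint flanged below 0.15 rad and velocity of joint flanged below -2 rad/s)).
It fails at once if a bystander is shifted by more than 30 mm (distance of any of wrench, jar, carton, spray, mug, spool, meter, driver from where it was at the start of the episode above 0.03 m).
It also fails if it takes over 72 s, if anything falls off the work surface, if the arm or the gripper's body presses on something with over 40 N, if the wrist force passes 120 N, or if a joint passes its speed limit or range.

ROBOT

A 6-joint arm with a two-finger parallel gripper is mounted at the origin on the work surface. World frame = base frame: x ahead of the robot, y to its left, z up, the work surface at z = 0. Lengths are in mm, angles in rad, forces in N, time in s.
With the tool pointing down it reaches from about 350 to 975 mm from the base axis. Payload 7.1 kg.
Tool frame: the origin (TCP) lies between the finger pads; the fingertips stand 14 mm ahead of it and the grasp point (between the pads) lies 5 mm behind it (ctrl.tcp_to_tips is the distance from the TCP to the fingertips, in mm); z points along the fingers, y is the line along which they close (so a half turn about z gives the same grasp; the last joint's range is limited). The gripper opens to 88 mm and grips with 3 to 60 N. Pads are 20 mm wide; open, the fingers measure 115 mm over their backs; the gripper's body (75 mm by 178 mm) begins 61 mm behind the grasp point.
Start: joints at [1.241, 0.423, 1.63, -0, 1.089, -0.019], TCP at [191.106, 595.049, 236.675] pointing down, gripper open.
Joint ranges: [-3, 3], [-0.9, 2.11], [0.09, 2.58], [-1.31, 4.45], [0.11, 2.69], [-2.54, 2.54]. Speed limits (rad/s): [2.39, 2.39, 3.01, 3.14, 3.14, 3.14].

INTERFACE

Orientations are given as a rotation vector (axis times angle).
In Python, from workcell import ctrl gives the robot as it stands.
- The arm moves only by the tool apply_moves, never from a script. Its argument "series" is a list that holds one entry, the list of rows, each a list of 7 numbers: the shift along the tool's x, y, z in cm, then the turn, a rotation vector about the tool's x, y, z in degrees, then the opening, from 0 (shut) to 1 (fully open). A call has 1 to 12 rows; each row shifts and turns the commanded pose from where the row before left it, along the tool's axes as they then stand; what a row does not reach is not made up. A row lasts 1/10 s, in which the tool goes at most 50 mm and 8.59 degrees, less where a joint would pass 70% of its speed; a pose out of reach is approached as far as the arm can. A call with a gripper value outside its range is refused whole. The fingers move at their own pace and stop on an object; the grip force is fixed at half the most. Time passes only in rows, so rows that do not move let the fingers close. It gives the time, the measured TCP pose, the force and the opening at its end, in the units of the state.
- ctrl.get_obs(): the state, without advancing time (a new reading comes with each control period).
- ctrl.get_image(name): name is "scene" or "top" or "wrist"; returns a dict with "img" (384x512x3 uint8, blue, green, red), "K" (3x3 intrinsics, pixels), "dist" ([k1, k2, p1, p2, k3] as OpenCV has them; the pictures are not rectified), "cam_to_world" (4x4, takes a point from camera to world coordinates). Camera axes: x right, y down, z forward; pixel columns grow to the right and rows downward; lengths in mm; the calibration is good to about 2 mm. A picture is of the moment at which its call begins. There is no depth.
- ctrl.close_job(): hands the job in, once; it reports no verdict.
The state is a dict: "t": time; "qpos": joint angles; "qvel": joint speeds; "joint_torque": joint torques, N m; "ee_pos": TCP position; "orientation": TCP orientation; "ft_force": force on the tool from outside, world axes, zero at the start; "moment": the same for the moment, N m; "width": finger opening in mm.
Only numpy, scipy, OpenCV 4.12 (cv2) and the standard library are available. Lean on these libraries where they do the work, as an engineer would, in place of code of your own. Each camera call takes 0.05 s, during which the arm holds its last target. There are 200 camera calls.

## Working session

There is one attempt and no reset: what is moved stays moved. The work goes in short steps, Python scripts to look and compute and a tool call to move; the robot and the scene stay as the last step left them, time stands still between calls to the robot, and variables do not carry over. Pictures are saved under pics/ and viewed, on a budget of 10 in all, crops included, one or two more only if the job needs it, and the job is handed in when it is done.

Besides the shell and the picture viewer there is one more tool, called after "Request:" by a JSON object that holds its "method" and its "body". apply_moves: Moves the arm, as the interface text tells. Its arguments: {"type":"object","properties":{"series":{"type":"array","items":{"type":"array","items":{"type":"array","items":{"type":"number"}}}}},"required":["series"]}

```bash
ls; mkdir -p pics
cat > look.py <<'E'
import sys,cv2
from workcell import ctrl
for n,f in zip(sys.argv[1::2],sys.argv[2::2]):
    r=ctrl.get_image(n); cv2.imwrite('pics/%s.png'%f,r['img'])
    import pickle; pickle.dump(r,open('pics/%s.pkl'%f,'wb'))
E
python3 look.py scene s0 top t0
python3 - <<'E'
import cv2,pickle,numpy as np
for f in('s0','t0'):
    r=pickle.load(open('pics/%s.pkl'%f,'rb'));print(r['K'],r['dist'],np.round(r['cam_to_world'],3))
from workcell import ctrl
print(ctrl.get_obs())
E
```

```text
pics
[[460.49069509   0.         253.70136167]
 [  0.         460.49069509 189.45328823]
 [  0.           0.           1.        ]] [-0.03995074  0.          0.          0.          0.        ] [[ 5.910000e-01  7.630000e-01 -2.620000e-01  1.011459e+03]
 [ 8.070000e-01 -5.620000e-01  1.820000e-01 -2.763900e+02]
 [-9.000000e-03 -3.190000e-01 -9.480000e-01  1.715840e+03]
 [ 0.000000e+00  0.000000e+00  0.000000e+00  1.000000e+00]]
[[458.09978588   0.         251.23334908]
 [  0.         458.09978588 192.15443062]
 [  0.           0.           1.        ]] [0.04696302 0.         0.         0.         0.        ] [[-2.200000e-02 -9.860000e-01  1.640000e-01  3.049110e+02]
 [-9.990000e-01  2.500000e-02  2.100000e-02 -1.726600e+01]
 [-2.500000e-02 -1.630000e-01 -9.860000e-01  1.846854e+03]
 [ 0.000000e+00  0.000000e+00  0.000000e+00  1.000000e+00]]
{'t': 0.1, 'qpos': array([ 1.24098214e+00,  4.23784676e-01,  1.63057405e+00, -9.04350101e-06,
        1.08863030e+00, -1.89887675e-02]), 'qvel': array([ 0.00134204, -0.0006197 , -0.00286336, -0.00137535, -0.00078598,
       -0.00038201]), 'joint_torque': array([ 3.63562212e-04, -5.45615208e+01, -2.74325967e+01,  6.46313815e-02,
        1.87738583e-02, -5.11022256e-05]), 'ee_pos': array([190.97029086, 594.61126535, 235.98231168]), 'orientation': array([-4.86237455e-01, -3.10349804e+00,  2.16216776e-03]), 'ft_force': array([-0.25027954, -0.48829707,  0.08629143]), 'moment': array([0.01427343, 0.01917839, 0.005338  ]), 'width': 88.11460225734524}
```

View pics/s0.png

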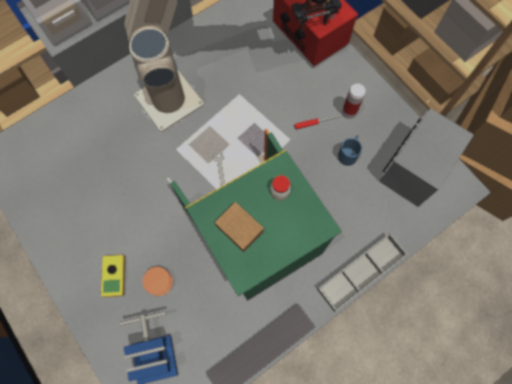

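View pics/t0.png

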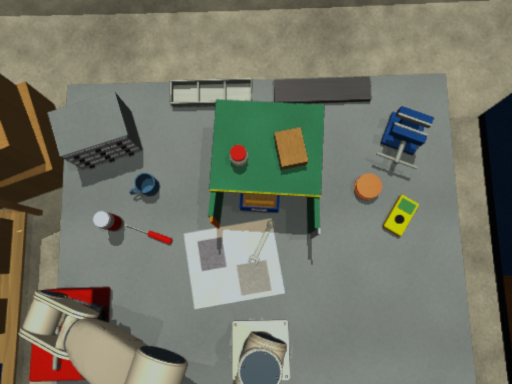

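The scene shows the green cabinet at centre. In the top view, the yellow canopy edge runs about (212,192)–(323,195), the blue bin front is near (260,205), the left door tip is near (213,222) with orange, and the right door tip is near (318,233). Next I measure these points.

```bash
cat > geo.py <<'E'
import cv2,pickle,numpy as np
from scipy.spatial.transform import Rotation as R
def load(f): return pickle.load(open('pics/%s.pkl'%f,'rb'))
def ray(r,px):
    p=cv2.undistortPoints(np.array(px,float).reshape(-1,1,2),r['K'],np.array(r['dist'])).reshape(-1,2)
    d=np.c_[p,np.ones(len(p))]@r['cam_to_world'][:3,:3].T
    return r['cam_to_world'][:3,3],d/np.linalg.norm(d,axis=1)[:,None]
def onz(r,px,z):
    o,d=ray(r,px); return o+d*((z-o[2])/d[:,2])[:,None]
def proj(r,P):
    M=np.linalg.inv(r['cam_to_world']); return cv2.projectPoints(np.array(P,float).reshape(-1,3),cv2.Rodrigues(M[:3,:3])[0],M[:3,3],r['K'],np.array(r['dist']))[0].reshape(-1,2)
def mask(r,lo,hi):
    h=cv2.cvtColor(r['img'],cv2.COLOR_BGR2HSV); return cv2.inRange(h,lo,hi)
def tri(ra,pa,rb,pb):
    a,d=ray(ra,[pa]);b,e=ray(rb,[pb]);d=d[0];e=e[0]
    s=np.linalg.lstsq(np.c_[d,-e],b-a,rcond=None)[0]; p,q=a+s[0]*d,b+s[1]*e
    return (p+q)/2,np.linalg.norm(p-q)
E
python3 - <<'E'
from geo import *
E={}
for f in('s0','t0'):
    r=load(f)
    m=mask(r,(22,150,90),(32,255,255)); n,l,st,c=cv2.connectedComponentsWithStats(m)
    for i in range(1,n):
        if st[i,4]>8: print(f,st[i],c[i])
    box={'t0':(205,185,330,200),'s0':(180,145,295,215)}[f]
    k=np.zeros_like(m);k[box[1]:box[3],box[0]:box[2]]=1
    p=np.argwhere(m*k>0)[:,::-1].astype(float)
    w=onz(r,p,300); v=cv2.fitLine(w[:,:2].astype(np.float32),cv2.DIST_HUBER,0,.01,.01).ravel()
    s=(w[:,:2]-v[2:])@v[:2]; a,b=v[2:]+v[:2]*s.min(),v[2:]+v[:2]*s.max()
    print(f,len(p),'ends',a,b,'len',s.max()-s.min(),'mid',(a+b)/2); E[f]=proj(r,[[*a,300],[*b,300]]);print(E[f])
t,s=load('t0'),load('s0')
print([tri(t,E['t0'][i],s,E['s0'][j]) for i in(0,1) for j in(0,1)])
a=cv2.resize(t['img'][175:275,190:345],None,fx=5,fy=5,interpolation=cv2.INTER_CUBIC)
cv2.imwrite('pics/crop0.png',a[:,:775])
E
```

```text
s0 [103 256  21  40 409] [114.01466993 270.08557457]Traceback (most recent call last):
  File "<stdin>", line 11, in <module>
  File "geo.py", line 9, in onz
    o,d=ray(r,px); return o+d*((z-o[2])/d[:,2])[:,None]
        ~~~^^^^^^
  File "geo.py", line 5, in ray
    p=cv2.undistortPoints(np.array(px,float).reshape(-1,1,2),r['K'],np.array(r['dist'])).reshape(-1,2)
      ~~~~~~~~~~~~~~~~~~~^^^^^^^^^^^^^^^^^^^^^^^^^^^^^^^^^^^^^^^^^^^^^^^^^^^^^^^^^^^^^^^
cv2.error: OpenCV(4.12.0) /io/opencv/modules/calib3d/src/undistort.dispatch.cpp:347: error: (-215:Assertion failed) CV_IS_MAT(_src) && CV_IS_MAT(_dst) && (_src->rows == 1 || _src->cols == 1) && (_dst->rows == 1 || _dst->cols == 1) && _src->cols + _src->rows - 1 == _dst->rows + _dst->cols - 1 && (CV_MAT_TYPE(_src->type) == CV_32FC2 || CV_MAT_TYPE(_src->type) == CV_64FC2) && (CV_MAT_TYPE(_dst->type) == CV_32FC2 || CV_MAT_TYPE(_dst->type) == CV_64FC2) in function 'cvUndistortPointsInternal'
```

Run:
```python
from geo import *
E={}
for f in('s0','t0'):
    r=load(f)
    m=mask(r,(22,110,80),(55,255,255))
    box={'t0':(205,185,330,200),'s0':(180,145,295,215)}[f]
    k=np.zeros_like(m);k[box[1]:box[3],box[0]:box[2]]=1
    n,l,st,c=cv2.connectedComponentsWithStats(m*k)
    p=np.argwhere(m*k>0)[:,::-1].astype(float)
    print(f,len(p),[tuple(x) for x in st[1:]])
    if len(p)<5: continue
    w=onz(r,p,300); v=cv2.fitLine(w[:,:2].astype(np.float32),cv2.DIST_HUBER,0,.01,.01).ravel()
    s=(w[:,:2]-v[2:])@v[:2]; a,b=v[2:]+v[:2]*s.min(),v[2:]+v[:2]*s.max()
    print(f,'ends',a,b,'len',s.max()-s.min(),'mid',(a+b)/2); E[f]=proj(r,[[*a,300],[*b,300]]);print(E[f])
t,s=load('t0'),load('s0')
try: print([tri(t,E['t0'][i],s,E['s0'][j]) for i in(0,1) for j in(0,1)])
except Exception as e: print(e)
a=cv2.resize(t['img'][175:275,190:345],None,fx=5,fy=5,interpolation=cv2.INTER_CUBIC)
cv2.imwrite('pics/crop0.png',a[:,:775])
```

```text
s0 54 [(np.int32(281), np.int32(151), np.int32(3), np.int32(2), np.int32(4)), (np.int32(264), np.int32(153), np.int32(16), np.int32(10), np.int32(38)), (np.int32(203), np.int32(197), np.int32(1), np.int32(1), np.int32(1)), (np.int32(196), np.int32(201), np.int32(1), np.int32(1), np.int32(1)), (np.int32(185), np.int32(204), np.int32(7), np.int32(4), np.int32(10))]
s0 ends [ 537.99766882 -217.89931928] [566.76958911 153.72653672] len 372.7379680720515 mid [552.38362896 -32.08639128]
[[185.16980013 207.28531895]
 [282.72290444 150.60237557]]
t0 318 [(np.int32(209), np.int32(189), np.int32(112), np.int32(8), np.int32(318))]
t0 ends [ 543.71275548 -218.45848337] [575.01397278 160.26031185] len 380.0101153474228 mid [559.36336413 -29.09908576]
[[320.0096212  195.74060822]
 [208.96099581 189.50644833]]
[(array([ 541.83529796, -217.70572857,  310.75645778]), np.float64(1.3598071491274495)), (array([585.0327143 , -64.72134035, 669.07774898]), np.float64(288.7211792902063)), (array([566.8001402 , -43.50512016, 480.54553921]), np.float64(367.55426642661854)), (array([571.44636487, 154.85043486, 310.57830082]), np.float64(8.939639333016713))]
```

View pics/crop0.png

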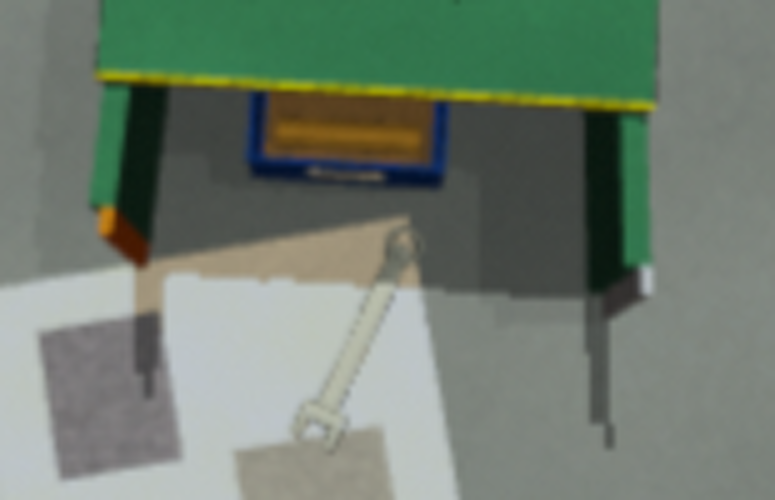

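The crop shows the left door's leaf ending at crop (92–118,207) with the orange strip beyond it, the right door's leaf ending at (622–650,265) with the flange beyond it, and the bin front rim at (250,163)–(445,175). The wrench lies between the doors.

```bash
cat >> geo.py <<'E'
yaw=-0.081
X=np.array([np.cos(yaw),np.sin(yaw),0]);Y=np.array([-np.sin(yaw),np.cos(yaw),0])
C=np.array([557,-30,0])+189*X
HL=C-135*X+165*Y; HR=C-135*X-165*Y
def cab(p): p=np.atleast_2d(p)-C; return np.c_[p@X,p@Y,p[:,2]]
E
python3 - <<'E'
from geo import *
t=load('t0')
f=lambda L:[(190+(x+.5)/5-.5,175+(y+.5)/5-.5) for x,y in L]
names=['Ltop out root','L out leaf end','L in leaf end','Rtop out root','R out leaf end','R in leaf end']
w=onz(t,f([(100,85),(92,206),(116,207),(648,112),(650,265),(624,265)]),297)
for n,a,b in zip(names,w,cab(w)): print(n,a.round(),b.round())
w=onz(t,f([(250,160),(443,172)]),140); print('bin rim',w.round(),cab(w).round())
w=onz(t,f([(250,174),(440,186)]),30); print('bin low',w.round(),cab(w).round())
print('canopy z307',onz(t,[(320,195.74),(209,189.5)],307))
print('wrench',onz(t,f([(405,245),(320,425)]),8).round())
print(C,HL,HR)
# canopy roof clear: jar, carton base
E
```

```text
Ltop out root [568. 158. 297.] [-193.  189.  297.]
L out leaf end [485. 164. 297.] [-277.  188.  297.]
L in leaf end [484. 148. 297.] [-277.  172.  297.]
Rtop out root [ 540. -216.  297.] [-191. -187.  297.]
R out leaf end [ 436. -212.  297.] [-295. -192.  297.]
R in leaf end [ 436. -195.  297.] [-296. -174.  297.]
bin rim [[535.  64. 140.]
 [522. -81. 140.]] [[-219.   92.  140.]
 [-220.  -54.  140.]]
bin low [[538.  69.  30.]
 [525. -82.  30.]] [[-216.   97.   30.]
 [-217.  -55.   30.]]
canopy z307 [[ 542.63500519 -217.51571916  307.        ]
 [ 573.81060082  159.32328598  307.        ]]
wrench [[481. -54.   8.]
 [339.  18.   8.]]
[745.38032442 -45.2922651    0.        ] [624.17334    130.08979478   0.        ] [ 597.47255967 -198.82823198    0.        ]
```

```bash
cat > plan.py <<'E'
# plan.py: waypoints "x y z tilt yaw n" : fingertip in cabinet frame mm, lean towards robot deg, yaw deg -> rows
import sys
from geo import *
from workcell import ctrl
o=ctrl.get_obs(); p=o['ee_pos']; q=R.from_rotvec(o['orientation']); L=14.
B=np.c_[-X,Y,[0,0,-1]]
tip=p+L*q.apply([0,0,1]); print('t',round(o['t'],2),'tip cab',cab(tip).round(1)[0],'F',o['ft_force'].round(1),'w',round(o['width']),'q',o['qpos'].round(2))
rel=(R.from_matrix(B).inv()*q); print('  z axis cab',(np.c_[X,Y,[0,0,1]].T@q.apply([0,0,1])).round(3),'y axis',(np.c_[X,Y,[0,0,1]].T@q.apply([0,1,0])).round(3))
for a in sys.argv[1:]:
    x,y,z,tilt,yw,n=map(float,a.split()); n=int(n)
    Q=R.from_euler('z',yw,degrees=True)*R.from_matrix(B)*R.from_euler('y',-tilt,degrees=True)
    T=C+x*X+y*Y+[0,0,z]-L*Q.apply([0,0,1]); p0,q0=p,q; dq=(q0.inv()*Q).as_rotvec()
    rows=[]
    for i in range(1,n+1):
        pt=p0+(T-p0)*i/n; qt=q0*R.from_rotvec(dq*i/n)
        s=np.round(q.inv().apply(pt-p)/10,1); r=np.round(np.degrees((q.inv()*qt).as_rotvec()),1)
        p=p+q.apply(s*10); q=q*R.from_rotvec(np.radians(r)); rows.append([*s.tolist(),*r.tolist(),0])
    print(a,str(rows).replace(' ',''))
E
python3 plan.py "-320 100 400 0 0 12" "-290 20 330 40 0 8"
python3 -c "
from geo import *
t=load('t0');print(cab(onz(t,[(238,155)],390)),cab(onz(t,[(368,187)],55)),cab(onz(t,[(105,222)],180)),cab(onz(t,[(155,235)],15)))"
```

```text
t 0.1 tip cab [-604.4  592.9  222. ] F [-0.3 -0.5  0.1] w 88 q [ 1.24  0.42  1.63 -0.    1.09 -0.02]
  z axis cab [-0.    -0.001 -1.   ] y axis [ 0.228  0.974 -0.001]
-320 100 400 0 0 12 [[-3.2,-3.5,-1.5,-0.0,-0.0,-1.1,0],[-3.2,-3.5,-1.5,-0.0,-0.0,-1.1,0],[-3.1,-3.6,-1.4,-0.0,-0.0,-1.1,0],[-3.1,-3.6,-1.5,-0.0,-0.0,-1.1,0],[-2.9,-3.7,-1.5,-0.0,-0.0,-1.1,0],[-2.9,-3.8,-1.5,-0.0,-0.0,-1.1,0],[-2.9,-3.8,-1.5,-0.0,-0.0,-1.1,0],[-2.7,-3.8,-1.4,-0.1,-0.0,-1.1,0],[-2.7,-4.0,-1.5,0.0,-0.0,-1.1,0],[-2.6,-3.9,-1.5,0.0,-0.0,-1.1,0],[-2.5,-4.0,-1.5,0.0,-0.0,-1.1,0],[-2.4,-4.1,-1.5,0.0,-0.0,-1.1,0]]
-290 20 330 40 0 8 [[-0.3,-1.0,0.9,0.0,-5.0,0.0,0],[-0.2,-1.0,1.0,0.0,-5.0,0.0,0],[-0.1,-1.0,0.9,0.0,-5.0,0.0,0],[0.0,-1.0,1.0,0.0,-5.0,0.0,0],[0.1,-1.0,0.9,0.0,-5.0,0.0,0],[0.1,-1.0,1.0,0.0,-5.0,0.0,0],[0.2,-1.0,0.9,0.0,-5.0,0.0,0],[0.4,-1.0,0.9,0.0,-5.0,0.0,0]]
[[-81.83563323  93.01120977 390.        ]] [[-101.44729496 -403.8344808    55.        ]] [[-308.11856527  577.83119031  180.        ]] [[-335.7622406   429.87609473   15.        ]]
```

Request:
{"method": "apply_moves", "body": {"series": [[[-3.2,-3.5,-1.5,0,0,-1.1,0],[-3.2,-3.5,-1.5,0,0,-1.1,0],[-3.1,-3.6,-1.5,0,0,-1.1,0],[-3.1,-3.6,-1.5,0,0,-1.1,0],[-2.9,-3.7,-1.5,0,0,-1.1,0],[-2.9,-3.8,-1.5,0,0,-1.1,0],[-2.9,-3.8,-1.5,0,0,-1.1,0],[-2.7,-3.8,-1.5,0,0,-1.1,0],[-2.7,-4,-1.5,0,0,-1.1,0],[-2.6,-3.9,-1.5,0,0,-1.1,0],[-2.5,-4,-1.5,0,0,-1.1,0],[-2.4,-4.1,-1.5,0,0,-1.1,0]]]}}

```text
t: 1.3
ee_pos: [434.0, 79.4, 417.1]
orientation: [0.125, 3.139, 0.0]
ft_force: [1.1, 0.2, 0.1]
width: 0.7
```

```bash
python3 plan.py "-290 20 330 40 0 8"  "-245 20 95 40 0 10"
```

```text
t 1.3 tip cab [-320.4   99.1  403.1] F [1.1 0.2 0.1] w 1 q [ 0.15 -0.04  1.79  0.    1.39 -1.34]
  z axis cab [ 0.  0. -1.] y axis [-0.001  1.     0.   ]
-290 20 330 40 0 8 [[-0.3,-1.0,1.0,0.0,-5.0,0.0,0],[-0.2,-1.0,0.9,0.0,-5.0,0.0,0],[-0.0,-1.0,1.0,0.0,-5.0,0.0,0],[-0.1,-1.0,1.0,0.0,-5.0,0.0,0],[0.1,-0.9,1.0,0.0,-5.0,0.0,0],[0.2,-1.0,1.0,0.0,-5.0,0.0,0],[0.2,-1.0,0.9,0.0,-5.0,0.1,0],[0.4,-1.0,1.0,0.0,-5.0,-0.0,0]]
-245 20 95 40 0 10 [[1.2,-0.0,2.1,0.0,0.0,-0.0,0],[1.1,-0.0,2.1,0.0,0.0,-0.0,0],[1.2,-0.0,2.1,0.0,0.0,-0.0,0],[1.1,-0.0,2.0,0.0,0.0,-0.0,0],[1.2,-0.0,2.1,0.0,0.0,-0.0,0],[1.2,-0.0,2.1,0.0,0.0,-0.0,0],[1.1,-0.0,2.1,0.0,0.0,-0.0,0],[1.2,-0.0,2.1,0.0,0.0,-0.0,0],[1.1,-0.0,2.1,0.0,0.0,-0.0,0],[1.2,-0.0,2.1,0.0,0.0,-0.0,0]]
```

Request:
{"method": "apply_moves", "body": {"series": [[[-0.3,-1,1,0,-5,0,0],[-0.2,-1,1,0,-5,0,0],[0,-1,1,0,-5,0,0],[-0.1,-1,1,0,-5,0,0],[0.1,-1,1,0,-5,0,0],[0.2,-1,1,0,-5,0,0],[0.2,-1,1,0,-5,0,0],[0.4,-1,1,0,-5,0,0]]]}}

```text
t: 2.1
ee_pos: [448.9, -0.4, 337.6]
orientation: [0.098, 2.438, -0.036]
ft_force: [-0.1, -0.5, -1.2]
width: 0.3
```

```bash
python3 plan.py "-245 20 95 40 0 10"
```

```text
t 2.1 tip cab [-290.1   20.8  326.9] F [-0.1 -0.5 -1.2] w 0 q [ 0.01 -0.24  2.3  -0.16  0.39 -1.35]
  z axis cab [ 0.646  0.001 -0.763] y axis [-0.001  1.     0.   ]
-245 20 95 40 0 10 [[1.2,-0.0,2.1,0.0,0.0,0.0,0],[1.1,-0.0,2.0,0.0,0.0,0.0,0],[1.2,-0.0,2.1,0.0,0.1,0.0,0],[1.1,-0.0,2.1,0.0,-0.0,0.0,0],[1.2,-0.0,2.0,0.0,0.0,0.0,0],[1.1,-0.0,2.1,0.0,0.0,0.0,0],[1.2,-0.1,2.0,0.0,0.1,0.0,0],[1.1,0.0,2.1,0.0,-0.0,0.0,0],[1.1,0.0,2.1,0.0,0.0,0.0,0],[1.2,0.0,2.0,0.0,0.0,0.0,0]]
```

Request:
{"method": "apply_moves", "body": {"series": [[[1.2,0,2.1,0,0,0,0],[1.1,0,2.1,0,0,0,0],[1.2,0,2,0,0,0,0],[1.1,0,2.1,0,0,0,0],[1.2,0,2,0,0,0,0],[1.1,0,2.1,0,0,0,0],[1.2,0,2,0,0,0,0],[1.1,0,2.1,0,0,0,0],[1.1,0,2.1,0,0,0,0],[1.2,0,2,0,0,0,0]]]}}

```text
t: 3.1
ee_pos: [487.4, 2.3, 196.6]
orientation: [0.118, 2.512, -0.072]
ft_force: [0.2, 0.6, 0.3]
width: 0.4
```

```bash
python3 plan.py "-220 20 90 40 0 4" "-120 20 90 40 0 12"; python3 look.py wrist w1
```

```text
t 3.1 tip cab [-252.8   26.1  185.3] F [0.2 0.6 0.3] w 0 q [ 0.04  0.15  2.34 -1.31  0.11 -0.16]
  z axis cab [ 0.587 -0.032 -0.809] y axis [ 0.021  0.999 -0.024]
-220 20 90 40 0 4 [[0.8,-0.1,2.4,-0.5,-1.0,-0.0,0],[0.8,-0.1,2.4,-0.4,-1.0,-0.0,0],[0.8,-0.1,2.4,-0.5,-1.0,-0.1,0],[0.9,-0.2,2.4,-0.4,-1.0,0.0,0]]
-120 20 90 40 0 12 [[-0.6,0.0,0.5,-0.0,-0.0,0.0,0],[-0.7,0.0,0.6,-0.0,-0.0,0.0,0],[-0.6,0.0,0.5,-0.0,-0.0,0.0,0],[-0.7,0.0,0.5,-0.0,-0.0,0.0,0],[-0.6,0.0,0.6,-0.0,-0.0,0.0,0],[-0.6,0.0,0.5,-0.0,-0.0,0.0,0],[-0.7,0.0,0.5,-0.0,-0.0,0.0,0],[-0.6,0.0,0.6,-0.0,-0.0,0.0,0],[-0.7,0.0,0.5,-0.0,-0.0,0.0,0],[-0.6,0.0,0.5,-0.0,-0.0,0.0,0],[-0.6,0.0,0.6,-0.0,-0.0,0.0,0],[-0.7,0.0,0.5,-0.0,-0.0,0.0,0]]
```

View pics/w1.png

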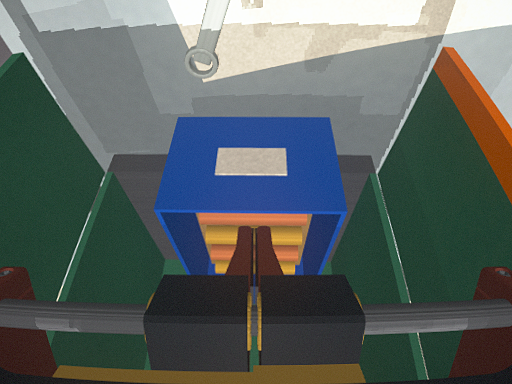

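The wrist picture shows the bin front with its label at (250,160), both doors open on either side (orange edge at right), and the closed fingertips above the bin rim, about centred. The wrist is near a joint limit (q5 = 0.11), so I'll use less lean here and add more further in.

```bash
python3 plan.py "-262 22 180 22 0 4" "-260 20 95 22 0 6"; python3 -c "
from geo import *
from workcell import ctrl
r=load('w1');o=ctrl.get_obs();q=R.from_rotvec(o['orientation']);M=r['cam_to_world'];print(cab(M[:3,3]),'in tool',q.inv().apply(M[:3,3]-o['ee_pos']),q.inv().apply(M[:3,2]))"
```

```text
t 3.15 tip cab [-252.3   26.2  184.5] F [0.  0.2 0.1] w 1 q [ 0.04  0.15  2.34 -1.31  0.11 -0.16]
  z axis cab [ 0.586 -0.032 -0.81 ] y axis [ 0.021  0.999 -0.025]
-262 22 180 22 0 4 [[0.2,-0.1,-0.0,-0.5,3.5,-0.1,0],[0.2,-0.1,-0.1,-0.4,3.4,-0.1,0],[0.1,-0.2,0.0,-0.5,3.5,-0.1,0],[0.2,-0.1,0.0,-0.4,3.5,-0.0,0]]
-260 20 95 22 0 6 [[0.5,-0.0,1.3,-0.0,-0.0,-0.0,0],[0.5,-0.1,1.4,-0.0,-0.0,-0.0,0],[0.5,0.0,1.3,-0.0,-0.0,-0.0,0],[0.5,-0.0,1.3,-0.0,-0.0,-0.0,0],[0.5,-0.0,1.3,-0.0,-0.0,-0.0,0],[0.5,-0.1,1.4,-0.0,-0.0,-0.0,0]]
[[-414.27750903   31.57444173  268.21278153]] in tool [ 8.22213163e+01  6.35539485e-03 -1.48851939e+02] [-2.99646057e-01  7.42221711e-04  9.54050151e-01]
```

Request:
{"method": "apply_moves", "body": {"series": [[[0.2,-0.1,0,-0.5,3.5,-0.1,0],[0.2,-0.1,0,-0.4,3.5,-0.1,0],[0.2,-0.2,0,-0.5,3.5,-0.1,0],[0.2,-0.1,0,-0.4,3.5,0,0],[0,0,0,0,0,0,0]]]}}

```text
t: 3.65
ee_pos: [485.7, -8.8, 196.6]
orientation: [0.133, 2.617, -0.087]
ft_force: [-0.8, 0.4, 0.7]
width: 0.3
```

```bash
python3 plan.py "-265 20 95 22 0 6" "-220 20 90 22 0 6"
```

```text
t 3.65 tip cab [-254.8   14.7  184.5] F [-0.8  0.4  0.7] w 0 q [ 0.01  0.14  2.28 -0.45  0.22 -1.04]
  z axis cab [ 0.498 -0.047 -0.866] y axis [ 0.03   0.999 -0.037]
-265 20 95 22 0 6 [[0.9,0.1,1.2,-0.4,1.3,-0.1,0],[0.8,0.1,1.2,-0.5,1.3,-0.1,0],[0.8,0.2,1.3,-0.4,1.4,-0.1,0],[0.8,0.1,1.2,-0.5,1.3,-0.1,0],[0.7,0.1,1.3,-0.4,1.3,-0.1,0],[0.7,0.0,1.3,-0.5,1.3,-0.1,0]]
-220 20 90 22 0 6 [[-0.7,0.0,0.4,0.0,0.0,-0.0,0],[-0.6,0.0,0.3,0.0,0.0,-0.0,0],[-0.7,0.0,0.4,0.0,0.0,-0.0,0],[-0.6,0.0,0.3,0.0,0.0,-0.0,0],[-0.7,0.0,0.4,0.0,0.0,-0.0,0],[-0.7,0.0,0.4,0.0,0.0,-0.0,0]]
```

Request:
{"method": "apply_moves", "body": {"series": [[[0.9,0.1,1.2,-0.4,1.3,-0.1,0],[0.8,0.1,1.2,-0.5,1.3,-0.1,0],[0.8,0.1,1.3,-0.4,1.3,-0.1,0],[0.8,0.1,1.2,-0.5,1.3,-0.1,0],[0.7,0.1,1.3,-0.4,1.3,-0.1,0],[0.7,0.1,1.3,-0.5,1.3,-0.1,0],[0,0,0,0,0,0,0]]]}}

```text
t: 4.35
ee_pos: [476.1, -4.1, 106.2]
orientation: [0.111, 2.757, -0.022]
ft_force: [0.9, 0.0, -0.1]
width: 0.2
```

```bash
python3 plan.py "-222 20 90 24 0 6" "-170 20 90 32 0 8"
```

```text
t 4.35 tip cab [-266.5   19.3   93.2] F [ 0.9  0.  -0.1] w 0 q [-0.02  0.35  2.27 -0.18  0.13 -1.34]
  z axis cab [ 0.373 -0.    -0.928] y axis [-0.     1.    -0.001]
-222 20 90 24 0 6 [[-0.7,0.0,0.3,-0.0,-0.3,0.0,0],[-0.6,0.0,0.4,-0.0,-0.4,0.0,0],[-0.7,0.0,0.3,-0.0,-0.3,0.0,0],[-0.6,0.0,0.3,-0.0,-0.4,0.0,0],[-0.7,0.1,0.4,-0.0,-0.3,0.0,0],[-0.6,-0.0,0.3,-0.0,-0.4,0.0,0]]
-170 20 90 32 0 8 [[-0.6,-0.0,0.3,-0.0,-1.0,0.0,0],[-0.5,-0.0,0.2,-0.0,-1.0,0.0,0],[-0.6,-0.0,0.3,-0.0,-1.0,0.0,0],[-0.6,-0.0,0.3,-0.0,-1.0,0.0,0],[-0.5,-0.0,0.3,-0.0,-1.0,0.0,0],[-0.6,-0.0,0.4,-0.0,-1.0,0.0,0],[-0.5,-0.0,0.3,-0.0,-1.0,0.0,0],[-0.5,-0.0,0.3,-0.0,-1.0,0.0,0]]
```

Request:
{"method": "apply_moves", "body": {"series": [[[-0.7,0,0.1,0,0,0,0],[-0.7,0,0.1,0,0,0,0],[-0.7,0,0.1,0,0,0,0],[-0.7,0,0.1,0,0,0,0],[-0.7,0,0.1,0,0,0,0],[-0.7,0,0.1,0,0,0,0],[-0.7,0,0.1,0,0,0,0]]]}}

```text
t: 5.05
ee_pos: [524.3, -7.8, 119.0]
orientation: [0.111, 2.757, -0.022]
ft_force: [-2.5, -0.1, -0.6]
width: 0.5
```

```bash
python3 plan.py "-170 20 105 28 0 8"
```

```text
t 5.05 tip cab [-218.2   19.5  106. ] F [-2.5 -0.1 -0.6] w 0 q [-0.03  0.37  2.17 -0.09  0.22 -1.43]
  z axis cab [ 0.373  0.    -0.928] y axis [-0.001  1.    -0.   ]
-170 20 105 28 0 8 [[-0.5,0.0,0.2,0.0,-0.8,0.0,0],[-0.6,0.0,0.3,0.0,-0.7,0.0,0],[-0.5,0.0,0.2,0.0,-0.8,0.0,0],[-0.5,0.0,0.3,0.0,-0.7,0.0,0],[-0.5,0.0,0.3,0.0,-0.8,0.0,0],[-0.6,0.0,0.2,0.0,-0.8,0.0,0],[-0.5,0.0,0.3,0.0,-0.7,0.0,0],[-0.5,0.0,0.3,0.0,-0.8,0.0,0]]
```

Request:
{"method": "apply_moves", "body": {"series": [[[-0.5,0,0.2,0,-0.8,0,0],[-0.6,0,0.2,0,-0.8,0,0],[-0.5,0,0.2,0,-0.8,0,0],[-0.5,0,0.2,0,-0.8,0,0],[-0.5,0,0.2,0,-0.8,0,0],[-0.6,0,0.2,0,-0.8,0,0],[-0.5,0,0.2,0,-0.8,0,0],[-0.5,0,0.2,0,-0.8,0,0]]]}}

```text
t: 5.85
ee_pos: [570.5, -11.1, 124.5]
orientation: [0.107, 2.647, -0.028]
ft_force: [-2.1, -0.3, -1.0]
width: 0.5
```

```bash
python3 plan.py "-140 20 110 34 0 6" "-118 20 110 36 0 6"
```

```text
t 5.85 tip cab [-170.4   19.9  112.2] F [-2.1 -0.3 -1. ] w 0 q [-0.03  0.41  2.14 -0.25  0.11 -1.28]
  z axis cab [ 0.473 -0.001 -0.881] y axis [-0.     1.    -0.001]
-140 20 110 34 0 6 [[-0.4,0.0,0.3,-0.0,-1.0,0.0,0],[-0.4,0.0,0.3,-0.0,-0.9,0.0,0],[-0.4,0.0,0.2,-0.0,-1.0,0.0,0],[-0.4,0.0,0.3,-0.0,-0.9,0.0,0],[-0.4,0.0,0.3,-0.0,-1.0,0.0,0],[-0.4,0.0,0.3,-0.0,-1.0,0.0,0]]
-118 20 110 36 0 6 [[-0.3,0.0,0.2,-0.0,-0.3,0.0,0],[-0.3,0.0,0.2,-0.0,-0.4,0.0,0],[-0.3,0.0,0.2,-0.0,-0.3,0.0,0],[-0.3,0.0,0.3,-0.0,-0.3,0.0,0],[-0.2,0.0,0.2,-0.0,-0.3,0.0,0],[-0.3,0.0,0.2,-0.0,-0.4,0.0,0]]
```

Contact came at x = -218, as measured, and the bin is sliding. q5 is at its limit with a 28° lean, though, so I need the other wrist branch (q4≈π). I'll back out and, from the logged poses, fit the arm kinematics to plan that flip.

```bash
cat > kin.py <<'E'
from geo import *
from scipy.optimize import least_squares
D=[ # q, ee_pos, rotvec
([1.24098,.42378,1.63057,0,1.08863,-.01899],[190.97,594.61,235.98],[-.486237,-3.103498,.00216]),
([.15,-.04,1.79,0,1.39,-1.34],[434,79.4,417.1],[.125,3.139,0]),
([.01,-.24,2.30,-.16,.39,-1.35],[448.9,-.4,337.6],[.098,2.438,-.036]),
([.04,.15,2.34,-1.31,.11,-.16],[487.4,2.3,196.6],[.118,2.512,-.072]),
([.01,.14,2.28,-.45,.22,-1.04],[485.7,-8.8,196.6],[.133,2.617,-.087]),
([-.02,.35,2.27,-.18,.13,-1.34],[476.1,-4.1,106.2],[.111,2.757,-.022]),
([-.03,.37,2.17,-.09,.22,-1.43],[524.3,-7.8,119],[.111,2.757,-.022]),
([-.03,.41,2.14,-.25,.11,-1.28],[570.5,-11.1,124.5],[.107,2.647,-.028])]
rz=lambda a:R.from_euler('z',a); ry=lambda a:R.from_euler('y',a)
def rot(q,s4=1): return rz(q[0])*ry(q[1]+q[2])*rz(s4*q[3])*ry(q[4])*rz(q[5]+np.pi/2)
def fk(q,P):
    h,a0,a2,a3,d,e=P; W=rz(q[0]).apply([a0,0,0]+ry(q[1]).apply([0,0,a2])+ry(q[1]+q[2]).apply([e,0,a3]))+[0,0,h]
    r=rot(q); return W+d*r.apply([0,0,1]),r
if __name__=='__main__':
    for s in(1,-1): print(s,[round((rot(q,s).inv()*R.from_rotvec(v)).magnitude(),3) for q,p,v in D])
    f=lambda P:np.concatenate([fk(q,P)[0]-p for q,p,v in D])
    s=least_squares(f,[350,0,450,400,250,0],loss='soft_l1',f_scale=3); print(s.x.round(1),f(s.x).reshape(-1,3).round(1))
E
python3 kin.py; python3 plan.py "-275 20 130 26 0 6" "-330 20 330 26 0 6"
```

```text
1 [0.0, 0.002, 0.006, 0.005, 0.008, 0.012, 0.006, 0.008]
-1 [0.0, 0.002, 0.323, 2.621, 0.902, 0.356, 0.186, 0.497]
[310.3  -1.5 562.2 487.2 292.4  76.2] [[ 11.5  -3.1   0.4]
 [  3.4 -13.3   0.7]
 [ -2.5 -12.8  -1.4]
 [  0.6 -13.8  -0.1]
 [  1.5 -14.1   2.1]
 [  3.8 -12.3   1.8]
 [ -0.8 -13.6  -0.6]
 [ -3.6 -13.9  -4.1]]
t 5.85 tip cab [-170.4   19.9  112.2] F [-2.1 -0.3 -1. ] w 0 q [-0.03  0.41  2.14 -0.25  0.11 -1.28]
  z axis cab [ 0.473 -0.001 -0.881] y axis [-0.     1.    -0.001]
-275 20 130 26 0 6 [[1.4,0.0,-1.1,-0.0,0.4,0.0,0],[1.4,0.0,-1.1,-0.0,0.3,0.0,0],[1.4,0.0,-1.0,-0.0,0.4,0.0,0],[1.4,0.0,-1.1,-0.0,0.4,0.0,0],[1.4,0.0,-1.0,-0.0,0.4,0.0,0],[1.4,0.0,-1.1,-0.0,0.3,0.0,0]]
-330 20 330 26 0 6 [[-0.6,-0.0,-3.4,-0.0,0.0,0.0,0],[-0.7,-0.0,-3.4,-0.0,0.0,0.0,0],[-0.6,-0.0,-3.4,-0.0,0.0,0.0,0],[-0.6,-0.0,-3.4,-0.0,0.0,0.0,0],[-0.7,-0.0,-3.4,-0.0,0.0,0.0,0],[-0.6,-0.0,-3.4,-0.0,0.0,0.0,0]]
```

```bash
sed -i 's/h,a0,a2,a3,d,e=P/h,a0,a2,a3,d,e,b=P/; s/\[a0,0,0\]/[a0,b,0]/; s/,250,0\],loss/,250,0,0],loss/' kin.py
cat >> kin.py <<'E'
    np.save('P.npy',s.x)
lo=[-3,-.9,.09,-1.31,.11,-2.54];hi=[3,2.11,2.58,4.45,2.69,2.54]
B=np.c_[-X,Y,[0,0,-1]]
def pose(x,y,z,tilt,yw):
    Q=R.from_euler('z',yw,degrees=True)*R.from_matrix(B)*R.from_euler('y',-tilt,degrees=True)
    return C+x*X+y*Y+[0,0,z]-14*Q.apply([0,0,1]),Q
def ik(p,Q,q0,P):
    f=lambda q:np.r_[(fk(q,P)[0]-p)/100,(rot(q).inv()*Q).as_rotvec()]
    s=least_squares(f,np.clip(q0,np.add(lo,.001),np.subtract(hi,.001)),bounds=(lo,hi)); return s.x,np.linalg.norm(s.fun)
E
python3 kin.py
python3 - <<'E'
from kin import *
P=np.load('P.npy')
for x,y in((-118,20),(-153,55),(-153,-55)):
  for z in(60,90,130,200):
    o=[]
    for T in(25,28,32,36,40,45,50):
        a,e=ik(*pose(x,y,z,T,0),[0,.4,2.1,0,.2,-1.4],P); b,g=ik(*pose(x,y,z,T,0),[0,.4,2.1,3.1,.3,1.8],P)
        o.append((T,'A' if e<.01 else '-','F%.2f'%b[4] if g<.01 else '-'))
    print(x,y,z,o)
E
```

```text
1 [0.0, 0.002, 0.006, 0.005, 0.008, 0.012, 0.006, 0.008]
-1 [0.0, 0.002, 0.323, 2.621, 0.902, 0.356, 0.186, 0.497]
[319.6  -5.2 566.  490.9 300.6  80.6  13.6] [[-1.7  0.4 -0.7]
 [ 0.4  0.   0.6]
 [-0.7  0.3 -0.4]
 [ 0.4 -1.1  0.6]
 [ 1.5 -1.2  2.3]
 [ 2.8  1.2  1.7]
 [-1.3 -0.2 -1. ]
 [-3.2 -0.5 -4.2]]
-118 20 60 [(25, 'A', '-'), (28, '-', '-'), (32, '-', '-'), (36, '-', 'F0.18'), (40, '-', 'F0.31'), (45, '-', 'F0.47'), (50, '-', 'F0.64')]
-118 20 90 [(25, 'A', '-'), (28, 'A', '-'), (32, '-', '-'), (36, '-', 'F0.12'), (40, '-', 'F0.24'), (45, '-', 'F0.40'), (50, '-', 'F0.57')]
-118 20 130 [(25, 'A', '-'), (28, 'A', '-'), (32, 'A', '-'), (36, '-', '-'), (40, '-', 'F0.15'), (45, '-', 'F0.30'), (50, '-', 'F0.47')]
-118 20 200 [(25, 'A', '-'), (28, 'A', '-'), (32, 'A', '-'), (36, 'A', '-'), (40, '-', '-'), (45, '-', 'F0.13'), (50, '-', 'F0.28')]
-153 55 60 [(25, 'A', '-'), (28, '-', '-'), (32, '-', 'F0.12'), (36, '-', 'F0.24'), (40, '-', 'F0.36'), (45, '-', 'F0.53'), (50, '-', 'F0.70')]
-153 55 90 [(25, 'A', '-'), (28, 'A', '-'), (32, '-', '-'), (36, '-', 'F0.17'), (40, '-', 'F0.29'), (4
[... 169 characters left out ...]
'F0.52')]
-153 55 200 [(25, 'A', '-'), (28, 'A', '-'), (32, 'A', '-'), (36, 'A', '-'), (40, '-', '-'), (45, '-', 'F0.17'), (50, '-', 'F0.32')]
-153 -55 60 [(25, 'A', '-'), (28, '-', '-'), (32, '-', 'F0.12'), (36, '-', 'F0.24'), (40, '-', 'F0.37'), (45, '-', 'F0.53'), (50, '-', 'F0.70')]
-153 -55 90 [(25, 'A', '-'), (28, 'A', '-'), (32, '-', '-'), (36, '-', 'F0.17'), (40, '-', 'F0.30'), (45, '-', 'F0.46'), (50, '-', 'F0.63')]
-153 -55 130 [(25, 'A', '-'), (28, 'A', '-'), (32, '-', '-'), (36, '-', '-'), (40, '-', 'F0.20'), (45, '-', 'F0.36'), (50, '-', 'F0.52')]
-153 -55 200 [(25, 'A', '-'), (28, 'A', '-'), (32, 'A', '-'), (36, 'A', '-'), (40, '-', '-'), (45, '-', 'F0.18'), (50, '-', 'F0.33')]
```

Request:
{"method": "apply_moves", "body": {"series": [[[1.4,0,-1.1,0,0.4,0,0],[1.4,0,-1.1,0,0.4,0,0],[1.4,0,-1,0,0.4,0,0],[1.4,0,-1.1,0,0.4,0,0],[1.4,0,-1,0,0.4,0,0],[1.4,0,-1.1,0,0.4,0,0]]]}}

```text
t: 6.45
ee_pos: [465.8, -2.6, 143.6]
orientation: [0.108, 2.689, -0.026]
ft_force: [-0.4, 0.1, 0.3]
width: 0.6
```

```bash
python3 - <<'E'
from kin import *
P=np.load('P.npy')
for x in(-300,-270):
  for z in(200,250,300):
    print(x,z,[(T,*(q[[0,3,4,5]].round(2)),round(e,3)) for T in(20,25,30,35,40) for q,e in [ik(*pose(x,5,z,T,5),[0,.2,2.2,0,.3,-1.4],P)]])
E
python3 plan.py "-300 10 300 30 5 8"
```

```text
-300 200 [(20, np.float64(-0.09), np.float64(0.07), np.float64(0.49), np.float64(-1.72), np.float64(0.0)), (25, np.float64(-0.1), np.float64(0.12), np.float64(0.37), np.float64(-1.78), np.float64(0.0)), (30, np.float64(-0.11), np.float64(0.24), np.float64(0.24), np.float64(-1.9), np.float64(0.0)), (35, np.float64(-0.12), np.float64(0.65), np.float64(0.12), np.float64(-2.32), np.float64(0.0)), (40, np.float64(-0.13), np.float64(0.87), np.float64(0.11), np.float64(-2.54), np.float64(0.074))]
-300 250 [(20, np.float64(-0.09), np.float64(0.06), np.float64(0.64), np.float64(-1.7), np.float64(0.0)), (25, np.float64(-0.1), np.float64(0.09), np.float64(0.52), np.float64(-1.74), np.float64(0.0)), (30, np.float64(-0.11), np.float64(0.14), np.float64(0.4), np.float64(-1.8), np.float64(0.0)), (35, np.float64(-0.12), np.float64(0.25), np.float64(0.28), np.float64(-1.92), np.float64(0.0)), (40, np.float64(-0.13), np.float64(0.57), np.float64(0.16), np.float64(-2.24), np.float64(0.0))]
-300 300 [(20, np.float64(-0.09), np.float64(0.05), np.float64(0.77), np.float64(-1.69), np.float64(0.0)), (25, np
[... 1612 characters left out ...]
loat64(0.54), np.float64(-1.76), np.float64(0.0)), (35, np.float64(-0.11), np.float64(0.16), np.float64(0.43), np.float64(-1.82), np.float64(0.0)), (40, np.float64(-0.12), np.float64(0.28), np.float64(0.3), np.float64(-1.93), np.float64(0.0))]
t 6.45 tip cab [-276.   20.  131.] F [-0.4  0.1  0.3] w 1 q [-0.01  0.25  2.32 -0.24  0.13 -1.27]
  z axis cab [ 0.436 -0.001 -0.9  ] y axis [-0.     1.    -0.001]
-300 10 300 30 5 8 [[-0.6,-0.1,-2.0,-0.3,-0.5,-0.5,0],[-0.7,-0.2,-2.1,-0.3,-0.5,-0.6,0],[-0.7,-0.1,-2.0,-0.3,-0.6,-0.5,0],[-0.7,-0.1,-2.0,-0.3,-0.5,-0.6,0],[-0.7,-0.1,-2.0,-0.3,-0.5,-0.5,0],[-0.7,-0.1,-2.0,-0.3,-0.5,-0.6,0],[-0.7,-0.2,-2.0,-0.3,-0.5,-0.5,0],[-0.8,-0.1,-2.0,-0.3,-0.6,-0.6,0]]
```

```bash
python3 plan.py "-320 5 250 38 5 8"
```

```text
t 6.45 tip cab [-276.   20.  131.] F [-0.4  0.1  0.3] w 1 q [-0.01  0.25  2.32 -0.24  0.13 -1.27]
  z axis cab [ 0.436 -0.001 -0.9  ] y axis [-0.     1.    -0.001]
-320 5 250 38 5 8 [[-0.1,-0.2,-1.6,-0.3,-1.5,-0.5,0],[-0.2,-0.2,-1.5,-0.4,-1.5,-0.6,0],[-0.2,-0.2,-1.6,-0.3,-1.6,-0.5,0],[-0.2,-0.1,-1.6,-0.3,-1.5,-0.5,0],[-0.3,-0.2,-1.5,-0.4,-1.5,-0.5,0],[-0.3,-0.2,-1.6,-0.3,-1.5,-0.6,0],[-0.4,-0.1,-1.5,-0.3,-1.5,-0.5,0],[-0.3,-0.2,-1.6,-0.4,-1.6,-0.5,0]]
```

Request:
{"method": "apply_moves", "body": {"series": [[[-0.1,-0.3,-2.5,-0.5,0,-0.5,0],[-0.1,-0.3,-2.5,-0.5,0,-0.5,0],[-0.2,-0.3,-2.5,-0.5,0,-0.5,0],[-0.3,-0.3,-2.5,-0.5,0,-1,0],[-0.5,0,-1,-0.2,-2.5,-0.5,0],[-0.5,0,-0.5,-0.2,-2.5,-0.5,0],[-0.5,0,-0.5,-0.2,-2.5,-0.4,0],[-0.5,0,-0.5,-0.1,-2.5,-0.4,0],[0,0,0,0,-2,0,0]]]}}

```text
t: 7.35
ee_pos: [433.9, -13.1, 269.1]
orientation: [-0.006, 2.477, 0.01]
ft_force: [0.4, 0.1, 0.0]
width: 0.5
```

```bash
cat > wrist.py <<'E'
# wrist.py q4 q5 q6 n : wrist-only joint path (q1-3 fixed) as tool rows
import sys
from kin import *
from workcell import ctrl
P=np.load('P.npy'); o=ctrl.get_obs(); q0=np.array(o['qpos']); print('q',q0.round(3),'model err',(fk(q0,P)[0]-o['ee_pos']).round(1))
a4,a5,a6,n=map(float,sys.argv[1:5]); n=int(n); q1=np.r_[q0[:3],a4,a5,a6]
p,r=fk(q0,P); rows=[]
for i in range(1,n+1):
    pt,rt=fk(q0+(q1-q0)*i/n,P); s=np.round(r.inv().apply(pt-p)/10,1); w=np.round(np.degrees((r.inv()*rt).as_rotvec()),1)
    p=p+r.apply(s*10); r=r*R.from_rotvec(np.radians(w)); rows.append([*s.tolist(),*w.tolist(),0])
for i in range(0,n,12): print(str(rows[i:i+12]).replace(' ',''))
print('end tip cab',cab(p+14*r.apply([0,0,1])).round())
E
python3 plan.py; python3 wrist.py 3.14159 0.2 1.6 48
```

```text
t 7.35 tip cab [-304.4    7.7  258.1] F [0.4 0.1 0. ] w 0 q [-0.11 -0.13  2.39  0.34  0.23 -1.99]
  z axis cab [ 0.614  0.059 -0.787] y axis [-0.088  0.996  0.006]
q [-0.11  -0.128  2.391  0.34   0.23  -1.991] model err [ 0.4  2.1 -0.1]
[[-0.2,0.4,-0.0,-0.7,-0.3,7.5,0],[-0.2,0.3,-0.0,-0.7,-0.3,7.6,0],[-0.1,0.4,-0.0,-0.7,-0.2,7.5,0],[-0.1,0.4,-0.0,-0.8,-0.1,7.6,0],[-0.1,0.4,-0.0,-0.7,-0.1,7.5,0],[-0.0,0.3,-0.0,-0.8,-0.1,7.6,0],[-0.1,0.4,-0.0,-0.7,0.0,7.5,0],[0.1,0.4,-0.0,-0.8,0.1,7.6,0],[0.0,0.4,-0.0,-0.7,0.1,7.5,0],[0.1,0.4,-0.0,-0.7,0.2,7.5,0],[0.1,0.4,-0.0,-0.7,0.2,7.6,0],[0.1,0.4,-0.0,-0.7,0.3,7.5,0]]
[[0.1,0.3,-0.0,-0.7,0.4,7.6,0],[0.2,0.4,-0.0,-0.6,0.3,7.5,0],[0.2,0.3,-0.0,-0.6,0.5,7.6,0],[0.2,0.3,-0.0,-0.6,0.4,7.5,0],[0.3,0.3,-0.0,-0.5,0.5,7.6,0],[0.3,0.3,-0.0,-0.5,0.6,7.5,0],[0.2,0.2,-0.1,-0.4,0.6,7.6,0],[0.3,0.2,0.0,-0.4,0.6,7.5,0],[0.4,0.2,0.0,-0.4,0.6,7.6,0],[0.3,0.2,0.0,-0.3,0.7,7.5,0],[0.3,0.2,0.0,-0.2,0.6,7.6,0],[0.4,0.1,0.0,-0.2,0.7,7.5,0]]
[[0.4,0.1,0.0,-0.2,0.7,7.6,0],[0.3,0.1,0.0,-0.1,0.7,7.6,0],[0.4,0.0,0.0,-0.0,0.7,7.5,0],[0.4,0.0,0.0,-0.0,0.7,7.6,0],[0.3,0.0,0.0,0.1,0.7,7.5,0],[0.4,0.0,0.0,0.1,0.7,7.6,0],[0.4,-0.1,0.0,0.2,0.7,7.5,0],[0.3,-0.0,0.0,0.2,0.7,7.6,0],[0.4,-0.2,0.0,0.2,0.7,7.5,0],[0.3,-0.1,0.0,0.3,0.6,7.6,0],[0.3,-0.2,0.0,0.4,0.6,7.6,0],[0.3,-0.2,0.0,0.4,0.5,7.5,0]]
[[0.3,-0.2,0.0,0.4,0.6,7.6,0],[0.3,-0.2,0.0,0.5,0.5,7.5,0],[0.3,-0.3,0.0,0.5,0.4,7.6,0],[0.2,-0.2,0.0,0.5,0.4,7.6,0],[0.2,-0.3,-0.0,0.6,0.4,7.5,0],[0.2,-0.3,-0.0,0.6,0.3,7.6,0],[0.2,-0.3,-0.0,0.6,0.3,7.5,0],[0.1,-0.4,-0.0,0.7,0.2,7.6,0],[0.2,-0.3,-0.0,0.6,0.2,7.6,0],[0.1,-0.3,-0.0,0.7,0.2,7.5,0],[0.0,-0.4,-0.0,0.6,0.1,7.6,0],[0.1,-0.3,-0.0,0.7,0.0,7.6,0]]
end tip cab [[-220.  -16.  357.]]
```

Request:
{"method": "apply_moves", "body": {"series": [[[-0.2,0.4,0,-0.7,-0.3,7.5,0],[-0.2,0.3,0,-0.7,-0.3,7.6,0],[-0.1,0.4,0,-0.7,-0.2,7.5,0],[-0.1,0.4,0,-0.8,-0.1,7.6,0],[-0.1,0.4,0,-0.7,-0.1,7.5,0],[0,0.3,0,-0.8,-0.1,7.6,0],[-0.1,0.4,0,-0.7,0,7.5,0],[0.1,0.4,0,-0.8,0.1,7.6,0],[0,0.4,0,-0.7,0.1,7.5,0],[0.1,0.4,0,-0.7,0.2,7.5,0],[0.1,0.4,0,-0.7,0.2,7.6,0],[0.1,0.4,0,-0.7,0.3,7.5,0]]]}}

```text
t: 8.55
ee_pos: [458.0, 19.2, 291.7]
orientation: [1.78, 1.827, 0.845]
ft_force: [0.3, -0.2, 0.7]
width: 0.3
```

```bash
python3 plan.py; python3 wrist.py 3.14159 0.2 1.6 36|tail -4
```

```text
t 8.55 tip cab [-282.1   43.4  281.8] F [ 0.3 -0.2  0.7] w 0 q [-0.11 -0.13  2.39  1.02  0.22 -1.07]
  z axis cab [ 0.682  0.171 -0.711] y axis [0.716 0.038 0.697]
[[0.2,0.4,-0.0,-0.7,0.4,7.5,0],[0.1,0.3,-0.0,-0.6,0.3,7.6,0],[0.3,0.3,-0.0,-0.6,0.5,7.5,0],[0.2,0.3,-0.0,-0.5,0.5,7.5,0],[0.2,0.3,-0.0,-0.6,0.5,7.6,0],[0.3,0.3,-0.0,-0.4,0.5,7.5,0],[0.3,0.2,-0.0,-0.5,0.6,7.6,0],[0.3,0.3,-0.0,-0.3,0.6,7.5,0],[0.3,0.1,-0.0,-0.4,0.7,7.5,0],[0.4,0.2,-0.0,-0.3,0.6,7.6,0],[0.3,0.2,-0.0,-0.2,0.7,7.5,0],[0.4,0.1,-0.0,-0.2,0.7,7.6,0]]
[[0.4,0.1,-0.0,-0.1,0.7,7.5,0],[0.3,0.1,-0.0,-0.1,0.7,7.5,0],[0.4,-0.0,-0.0,-0.0,0.7,7.6,0],[0.4,0.0,-0.0,-0.0,0.8,7.5,0],[0.3,0.0,-0.0,0.1,0.7,7.6,0],[0.4,-0.0,-0.0,0.1,0.7,7.5,0],[0.4,-0.1,-0.0,0.2,0.7,7.6,0],[0.3,-0.1,-0.0,0.2,0.6,7.5,0],[0.4,-0.1,-0.0,0.3,0.7,7.6,0],[0.3,-0.2,-0.1,0.3,0.6,7.5,0],[0.3,-0.1,0.0,0.3,0.6,7.5,0],[0.3,-0.2,0.0,0.4,0.6,7.6,0]]
[[0.3,-0.3,0.0,0.5,0.5,7.5,0],[0.3,-0.2,0.0,0.5,0.5,7.6,0],[0.3,-0.2,0.0,0.5,0.5,7.5,0],[0.2,-0.3,0.0,0.5,0.4,7.6,0],[0.2,-0.3,0.0,0.6,0.3,7.5,0],[0.2,-0.3,0.0,0.6,0.4,7.6,0],[0.2,-0.3,0.0,0.6,0.3,7.5,0],[0.1,-0.3,0.0,0.6,0.2,7.6,0],[0.1,-0.4,0.0,0.7,0.2,7.5,0],[0.1,-0.3,0.0,0.7,0.1,7.6,0],[0.1,-0.4,0.0,0.6,0.1,7.5,0],[0.0,-0.3,0.0,0.7,0.0,7.6,0]]
end tip cab [[-219.  -14.  357.]]
```

Tracks as modelled; continuing.

Request:
{"method": "apply_moves", "body": {"series": [[[0.2,0.4,0,-0.7,0.4,7.5,0],[0.1,0.3,0,-0.6,0.3,7.6,0],[0.3,0.3,0,-0.6,0.5,7.5,0],[0.2,0.3,0,-0.5,0.5,7.5,0],[0.2,0.3,0,-0.6,0.5,7.6,0],[0.3,0.3,0,-0.4,0.5,7.5,0],[0.3,0.2,0,-0.5,0.6,7.6,0],[0.3,0.3,0,-0.3,0.6,7.5,0],[0.3,0.1,0,-0.4,0.7,7.5,0],[0.4,0.2,0,-0.3,0.6,7.6,0],[0.3,0.2,0,-0.2,0.7,7.5,0],[0.4,0.1,0,-0.2,0.7,7.6,0]]]}}

```text
t: 9.75
ee_pos: [487.6, 22.8, 325.6]
orientation: [-2.693, -0.02, -1.335]
ft_force: [-0.4, -0.2, -0.0]
width: 0.3
```

Request:
{"method": "apply_moves", "body": {"series": [[[0.4,0.1,0,-0.1,0.7,7.5,0],[0.3,0.1,0,-0.1,0.7,7.5,0],[0.4,0,0,0,0.7,7.6,0],[0.4,0,0,0,0.8,7.5,0],[0.3,0,0,0.1,0.7,7.6,0],[0.4,0,0,0.1,0.7,7.5,0],[0.4,-0.1,0,0.2,0.7,7.6,0],[0.3,-0.1,0,0.2,0.6,7.5,0],[0.4,-0.1,0,0.3,0.7,7.6,0],[0.3,-0.2,0,0.3,0.6,7.5,0],[0.3,-0.1,0,0.3,0.6,7.5,0],[0.3,-0.2,0,0.4,0.6,7.6,0]]]}}

```text
t: 10.95
ee_pos: [508.9, -2.2, 353.2]
orientation: [-1.534, 1.604, -0.833]
ft_force: [-0.6, -0.2, 0.6]
width: 0.5
```

Request:
{"method": "apply_moves", "body": {"series": [[[0.3,-0.3,0,0.5,0.5,7.5,0],[0.3,-0.2,0,0.5,0.5,7.6,0],[0.3,-0.2,0,0.5,0.5,7.5,0],[0.2,-0.3,0,0.5,0.4,7.6,0],[0.2,-0.3,0,0.6,0.3,7.5,0],[0.2,-0.3,0,0.6,0.4,7.6,0],[0.2,-0.3,0,0.6,0.3,7.5,0],[0.1,-0.3,0,0.6,0.2,7.6,0],[0.1,-0.4,0,0.7,0.2,7.5,0],[0.1,-0.3,0,0.7,0.1,7.6,0],[0.1,-0.4,0,0.6,0.1,7.5,0],[0,-0.3,0,0.7,0,7.6,0]]]}}

```text
t: 12.15
ee_pos: [513.8, -43.0, 363.3]
orientation: [0.139, 2.058, -0.046]
ft_force: [0.3, 0.4, -0.0]
width: 1.0
```

```bash
python3 plan.py "-280 20 200 55 0 6" "-205 20 95 47 0 6" "-117 20 85 45 0 11"
python3 - <<'E'
from kin import *
P=np.load('P.npy');q=[0,.2,2.3,3.1,.2,1.7]
for w in((-280,20,200,55,0),(-240,20,150,50,0),(-205,20,95,47,0),(-117,20,85,45,0)):
    q,e=ik(*pose(*w),q,P);print(w,q.round(2),round(e,3))
E
```

```text
t 12.15 tip cab [-218.7  -16.8  356.7] F [ 0.3  0.4 -0. ] w 1 q [-0.11 -0.12  2.39  3.13  0.2   1.61]
  z axis cab [ 0.881 -0.021 -0.472] y axis [0.038 0.999 0.027]
-280 20 200 55 0 6 [[2.8,0.5,0.3,-0.2,1.1,-0.4,0],[2.7,0.5,0.4,-0.2,1.2,-0.4,0],[2.8,0.6,0.4,-0.1,1.1,-0.4,0],[2.7,0.5,0.5,-0.2,1.2,-0.4,0],[2.8,0.6,0.6,-0.2,1.1,-0.4,0],[2.7,0.6,0.6,-0.2,1.2,-0.4,0]]
-205 20 95 47 0 6 [[0.7,-0.0,2.0,0.0,1.3,-0.0,0],[0.6,-0.0,2.1,0.0,1.4,-0.0,0],[0.6,-0.0,2.0,0.0,1.3,-0.0,0],[0.5,-0.0,2.1,0.0,1.3,-0.0,0],[0.5,-0.0,2.1,0.0,1.3,-0.0,0],[0.5,-0.0,2.1,0.0,1.4,-0.0,0]]
-117 20 85 45 0 11 [[-0.5,-0.0,0.6,0.0,0.2,-0.0,0],[-0.5,-0.0,0.7,0.0,0.2,-0.0,0],[-0.5,-0.0,0.6,0.0,0.1,-0.0,0],[-0.5,-0.0,0.7,0.0,0.2,-0.0,0],[-0.4,-0.0,0.6,0.0,0.2,-0.0,0],[-0.5,-0.0,0.6,0.0,0.2,-0.0,0],[-0.5,-0.0,0.7,0.0,0.2,-0.0,0],[-0.5,-0.0,0.6,0.0,0.1,-0.0,0],[-0.5,-0.0,0.6,0.0,0.2,-0.0,0],[-0.5,-0.0,0.7,0.0,0.2,-0.0,0],[-0.6,-0.0,0.6,0.0,0.2,-0.0,0]]
(-280, 20, 200, 55, 0) [0.02 0.23 2.57 3.29 0.62 1.51] 0.0
(-240, 20, 150, 50, 0) [-0.    0.38  2.47  3.25  0.58  1.53] 0.0
(-205, 20, 95, 47, 0) [-0.01  0.54  2.38  3.23  0.6   1.54] 0.0
(-117, 20, 85, 45, 0) [-0.03  0.58  2.19  3.24  0.41  1.52] 0.0
```

```bash
python3 plan.py "-260 20 210 52 0 6" "-195 20 90 46 0 6"
```

```text
t 12.15 tip cab [-218.7  -16.8  356.7] F [ 0.3  0.4 -0. ] w 1 q [-0.11 -0.12  2.39  3.13  0.2   1.61]
  z axis cab [ 0.881 -0.021 -0.472] y axis [0.038 0.999 0.027]
-260 20 210 52 0 6 [[2.5,0.5,0.5,-0.2,1.6,-0.4,0],[2.4,0.6,0.6,-0.1,1.7,-0.4,0],[2.4,0.5,0.7,-0.2,1.6,-0.4,0],[2.4,0.6,0.8,-0.2,1.7,-0.5,0],[2.4,0.5,0.8,-0.1,1.6,-0.4,0],[2.3,0.6,0.9,-0.2,1.7,-0.4,0]]
-195 20 90 46 0 6 [[0.9,0.0,2.1,-0.0,1.0,0.0,0],[0.8,0.0,2.1,-0.0,1.0,0.0,0],[0.9,0.0,2.1,-0.0,1.0,0.0,0],[0.7,0.0,2.1,-0.0,1.0,0.0,0],[0.8,0.0,2.2,-0.0,1.0,0.0,0],[0.7,0.0,2.1,-0.0,1.0,0.0,0]]
```

Request:
{"method": "apply_moves", "body": {"series": [[[2.5,0.5,0.5,-0.2,1.6,-0.4,0],[2.4,0.6,0.6,-0.1,1.7,-0.4,0],[2.4,0.5,0.7,-0.2,1.6,-0.4,0],[2.4,0.6,0.8,-0.2,1.7,-0.5,0],[2.4,0.5,0.8,-0.1,1.6,-0.4,0],[2.3,0.6,0.9,-0.2,1.7,-0.4,0],[0.9,0,2.1,0,1,0,0],[0.8,0,2.1,0,1,0,0],[0.9,0,2.1,0,1,0,0],[0.7,0,2.1,0,1,0,0],[0.8,0,2.2,0,1,0,0],[0.7,0,2.1,0,1,0,0]]]}}

```text
t: 13.35
ee_pos: [543.0, -10.3, 99.1]
orientation: [0.089, 2.339, -0.044]
ft_force: [0.8, -0.4, 1.0]
width: 0.5
```

```bash
python3 plan.py "-122 20 85 45 0 12"
```

```text
t 13.35 tip cab [-194.5   18.5   89.4] F [ 0.8 -0.4  1. ] w 1 q [-0.01  0.54  2.36  3.23  0.56  1.53]
  z axis cab [ 0.719 -0.001 -0.696] y axis [-0.003  1.    -0.005]
-122 20 85 45 0 12 [[-0.4,0.0,0.5,-0.0,0.1,0.0,0],[-0.4,0.0,0.4,-0.0,0.1,0.1,0],[-0.4,0.0,0.5,-0.0,0.0,-0.0,0],[-0.4,0.0,0.4,-0.0,0.1,0.0,0],[-0.4,0.1,0.5,-0.0,0.1,0.0,0],[-0.4,-0.0,0.4,-0.0,0.1,0.1,0],[-0.4,-0.0,0.5,-0.0,0.0,-0.0,0],[-0.4,-0.0,0.5,-0.0,0.1,0.0,0],[-0.4,0.0,0.4,-0.1,0.1,0.0,0],[-0.4,0.0,0.5,0.0,0.1,0.1,0],[-0.4,0.0,0.4,0.0,0.1,0.0,0],[-0.4,0.0,0.5,0.0,0.0,0.0,0]]
```

Request:
{"method": "apply_moves", "body": {"series": [[[-0.4,0,0.5,0,0.1,0,0],[-0.4,0,0.4,0,0.1,0,0],[-0.4,0,0.5,0,0,0,0],[-0.4,0,0.4,0,0.1,0,0],[-0.4,0,0.5,0,0.1,0,0],[-0.4,0,0.4,0,0.1,0,0],[-0.4,0,0.5,0,0,0,0],[-0.4,0,0.5,0,0.1,0,0],[-0.4,0,0.4,0,0.1,0,0],[-0.4,0,0.5,0,0.1,0,0],[-0.4,0,0.4,0,0.1,0,0]]]}}

```text
t: 14.45
ee_pos: [609.3, -15.5, 96.0]
orientation: [0.089, 2.355, -0.044]
ft_force: [-4.4, 0.5, 3.2]
width: 0.2
```

Request:
{"method": "apply_moves", "body": {"series": [[[-0.3,0,0.3,0,0,0,0]]]}}

```text
t: 14.55
ee_pos: [613.8, -15.8, 96.0]
orientation: [0.089, 2.354, -0.044]
ft_force: [-4.7, 0.7, 1.5]
width: 0.6
```

Request:
{"method": "apply_moves", "body": {"series": [[[-0.2,0,0.2,0,0,0,0]]]}}

```text
t: 14.65
ee_pos: [614.7, -15.9, 95.4]
orientation: [0.089, 2.357, -0.044]
ft_force: [-21.7, 1.6, 13.9]
width: 0.6
```

Request:
{"method": "apply_moves", "body": {"series": [[[-0.2,0,0.2,0,0,0,0]]]}}

```text
t: 14.75
ee_pos: [614.9, -15.9, 94.5]
orientation: [0.089, 2.361, -0.044]
ft_force: [-30.1, 3.0, 18.7]
width: 0.8
```

```bash
python3 plan.py; python3 look.py wrist w2
```

```text
t 14.75 tip cab [-122.6   18.7   84.6] F [-30.1   3.   18.7] w 1 q [-0.03  0.57  2.2   3.24  0.41  1.51]
  z axis cab [ 0.703 -0.001 -0.711] y axis [-0.004  1.    -0.005]
```

View pics/w2.png

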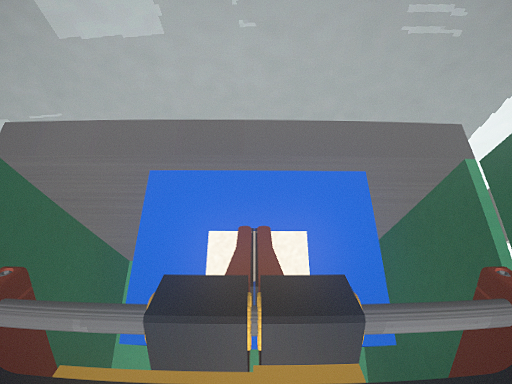

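The wrist picture shows the fingertips on the bin's label (255,235) and the bin inside the cabinet. Force rose sharply at x=-122.6, so the bin is against the back wall. Next I check the door arcs for reach.

```bash
python3 plan.py "-220 20 110 45 0 8" | tail -1
cat > arc.py <<'E'
from kin import *
def door(side,f,r,off,n=18):
    u=np.array([-np.sin(f),-np.cos(f)]);m=np.array([-np.cos(f),np.sin(f)])
    p=np.array([-135,165])+r*u+(n+off)*m; return p*[1,side]
if __name__=='__main__':
    P=np.load('P.npy')
    for side in(1,-1):
      for br,q0 in(('F',[.1*side,.55,2.3,3.2,.4,1.5]),('A',[.1*side,.4,2.1,0,.3,-1.4])):
        for T in(30,45):
          for k in(1,.6,0):
            q=q0;o=[]
            for f in(0,.2,.4,.6,.8,1,1.2,1.4,1.62):
                x,y=door(side,f,120,3); q,e=ik(*pose(x,y,150,T,-side*k*np.degrees(f)),q,P); o.append('%s[%.2f %.2f %.2f]'%('ok' if e<.01 else 'NO',*q[3:]))
            print(side,br,T,k,' '.join(o))
E
python3 arc.py
```

```text
-220 20 110 45 0 8 [[0.6,0.0,-1.1,-0.0,-0.0,0.0,0],[0.7,0.0,-1.1,-0.0,-0.1,0.1,0],[0.6,0.1,-1.1,-0.0,-0.0,0.0,0],[0.7,-0.0,-1.0,-0.0,-0.1,0.1,0],[0.6,-0.0,-1.1,-0.0,-0.0,0.0,0],[0.6,0.0,-1.1,-0.0,-0.1,0.1,0],[0.7,0.0,-1.1,-0.1,-0.0,0.0,0],[0.6,0.0,-1.1,0.0,-0.1,0.1,0]]
1 F 30 1 NO[4.45 0.11 0.37] NO[4.45 0.16 0.57] NO[4.45 0.28 0.81] NO[4.45 0.37 1.05] NO[4.45 0.43 1.28] NO[4.45 0.46 1.50] NO[4.45 0.46 1.72] NO[4.45 0.42 1.93] NO[4.45 0.36 2.16]
1 F 30 0.6 NO[4.45 0.11 0.37] NO[4.45 0.11 0.49] NO[4.45 0.20 0.65] NO[4.45 0.28 0.81] NO[4.45 0.35 0.98] NO[4.45 0.40 1.15] NO[4.45 0.44 1.30] NO[4.45 0.46 1.44] NO[4.45 0.46 1.59]
1 F 30 0 NO[4.45 0.11 0.37] NO[4.45 0.11 0.39] NO[4.45 0.11 0.41] NO[4.45 0.11 0.44] NO[4.45 0.11 0.47] NO[4.45 0.14 0.53] NO[4.45 0.17 0.58] NO[4.45 0.19 0.63] NO[4.45 0.21 0.67]
1 F 45 1 ok[3.45 0.30 1.37] ok[4.10 0.40 1.00] NO[4.45 0.55 0.92] NO[4.45 0.66 1.16] NO[4.45 0.73 1.36] NO[4.45 0.75 1.54] NO[4.45 0.73 1.72] NO[4.45 0.69 1.89] NO[4.45 0.61 2.08]
1 F 45 0.6 ok[3.45 0.30 1.37] ok[3.88 0.37 1.12] ok[4.23 0.45 0.96] NO[4.45 0.55 0.93] NO[4.45 0.64 1.10] NO
[... 2958 characters left out ...]
.23] ok[0.69 0.16 -2.43] ok[0.75 0.18 -2.54] NO[0.71 0.20 -2.54] NO[0.66 0.23 -2.54] NO[0.62 0.26 -2.54] NO[0.58 0.29 -2.54]
-1 A 45 1 NO[0.88 0.11 -2.54] NO[0.72 0.11 -2.54] NO[0.55 0.18 -2.54] NO[0.38 0.27 -2.54] NO[0.22 0.34 -2.54] NO[0.05 0.37 -2.54] NO[-0.13 0.34 -2.54] NO[-0.45 0.11 -2.54] NO[-0.71 0.11 -2.54]
-1 A 45 0.6 NO[0.88 0.11 -2.54] NO[0.78 0.11 -2.54] NO[0.67 0.11 -2.54] NO[0.55 0.17 -2.54] NO[0.43 0.23 -2.54] NO[0.32 0.29 -2.54] NO[0.21 0.33 -2.54] NO[0.10 0.37 -2.54] NO[-0.02 0.38 -2.54]
-1 A 45 0 NO[0.88 0.11 -2.54] NO[0.87 0.11 -2.54] NO[0.85 0.11 -2.54] NO[0.82 0.11 -2.54] NO[0.79 0.11 -2.54] NO[0.76 0.11 -2.54] NO[0.72 0.11 -2.54] NO[0.69 0.11 -2.54] NO[0.66 0.11 -2.54]
```

Request:
{"method": "apply_moves", "body": {"series": [[[0.5,0,-0.5,0,0,0,0],[0.7,0,-0.9,0,0,0,0],[0.8,0,-1.2,0,0,0,0],[0.8,0,-1.2,0,0,0,0],[0.8,0,-1.2,0,0,0,0],[0.8,0,-1.2,0,0,0,0],[0.8,0,-1.2,0,0,0,0]]]}}

```text
t: 15.5
ee_pos: [529.0, -9.1, 111.9]
orientation: [0.089, 2.354, -0.044]
ft_force: [0.5, 0.4, -0.5]
width: 0.4
```

Every arc is reachable: the left door in the original branch with a 30° lean, and the right door in the present one with a 45° lean. Now lift out and re-orient over the left side.

```bash
cat > jp.py <<'E'
# jp.py "x y z tilt yaw" seedq4 seedq5 seedq6 n : joint-linear path to pose
import sys
from kin import *
from workcell import ctrl
P=np.load('P.npy'); o=ctrl.get_obs(); q0=np.array(o['qpos'])
w=list(map(float,sys.argv[1].split())); sd=list(map(float,sys.argv[2:5])); n=int(sys.argv[5])
q1,e=ik(*pose(*w),[*q0[:3],*sd],P); print('q0',q0.round(2),'q1',q1.round(2),'err',round(e,3))
p,r=fk(q0,P); rows=[]
for i in range(1,n+1):
    pt,rt=fk(q0+(q1-q0)*i/n,P); s=np.round(r.inv().apply(pt-p)/10,1); v=np.round(np.degrees((r.inv()*rt).as_rotvec()),1)
    p=p+r.apply(s*10); r=r*R.from_rotvec(np.radians(v)); rows.append([*s.tolist(),*v.tolist(),0])
    if i%4==0: print('  tip',cab(p+14*r.apply([0,0,1])).round()[0],'z',(np.c_[X,Y,[0,0,1]].T@r.apply([0,0,1])).round(2))
for i in range(0,n,12): print(str(rows[i:i+12]).replace(' ',''))
E
python3 plan.py "-285 20 200 48 0 6" "-300 20 330 55 0 6"
python3 - <<'E'
from kin import *
from arc import door
P=np.load('P.npy');q=[-.01,.54,2.38,3.23,.6,1.54]
for w in((-285,20,200,48,0),(-300,20,330,55,0)): q,e=ik(*pose(*w),q,P);print(w,q.round(2),round(e,3))
print(door(1,1.62,120,40))
q=[.3,.3,1.9,-.43,1.24,.87]
for w in((-258,228,360,30,-93),(-258,228,150,30,-93)): q,e=ik(*pose(*w),q,P);print(w,q.round(2),round(e,3))
E
```

```text
t 15.5 tip cab [-208.7   18.5  102. ] F [ 0.5  0.4 -0.5] w 0 q [-0.01  0.49  2.38  3.24  0.52  1.53]
  z axis cab [ 0.708 -0.001 -0.706] y axis [-0.003  1.    -0.005]
-285 20 200 48 0 6 [[-0.2,0.0,-2.1,-0.0,-0.5,0.1,0],[-0.3,0.0,-2.0,-0.0,-0.5,0.0,0],[-0.3,0.1,-2.1,-0.0,-0.5,0.1,0],[-0.3,-0.0,-2.0,-0.0,-0.5,0.0,0],[-0.3,0.0,-2.0,-0.1,-0.4,0.1,0],[-0.3,0.0,-2.1,0.0,-0.5,0.0,0]]
-300 20 330 55 0 6 [[-1.4,0.0,-1.6,0.0,-1.2,0.0,0],[-1.5,0.0,-1.6,0.0,-1.1,0.0,0],[-1.5,0.0,-1.6,0.0,-1.2,0.0,0],[-1.5,0.0,-1.6,0.0,-1.2,0.0,0],[-1.5,0.0,-1.5,0.0,-1.2,0.0,0],[-1.6,0.0,-1.4,0.0,-1.1,0.0,0]]
(-285, 20, 200, 48, 0) [0.01 0.13 2.52 3.35 0.35 1.44] 0.0
(-300, 20, 330, 55, 0) [ 0.04 -0.27  2.48  4.45  0.11  0.33] 0.009
[-252.00210755  228.83186375]
(-258, 228, 360, 30, -93) [ 0.58  0.35  1.51 -0.39  1.63  0.75] 0.0
(-258, 228, 150, 30, -93) [ 0.58  0.58  1.67 -0.41  1.28  0.9 ] 0.0
```

Request:
{"method": "apply_moves", "body": {"series": [[[-0.2,0,-2.1,0,-0.5,0,0],[-0.3,0,-2,0,-0.5,0,0],[-0.3,0,-2.1,0,-0.5,0,0],[-0.3,0,-2,0,-0.5,0,0],[-0.3,0,-2,0,-0.4,0,0],[-0.3,0,-2.1,0,-0.5,0,0]]]}}

```text
t: 16.1
ee_pos: [452.1, -2.7, 209.3]
orientation: [0.087, 2.303, -0.046]
ft_force: [0.1, 1.1, -0.5]
width: 0.5
```

```bash
python3 jp.py "-258 235 360 30 -93" -.4 1.3 .8 44
```

```text
q0 [0.01 0.13 2.52 3.35 0.35 1.43] q1 [ 0.58  0.36  1.5  -0.39  1.64  0.76] err 0.0
  tip [-215.   96.  259.] z [ 0.84  0.18 -0.52]
  tip [-178.  193.  316.] z [ 0.83  0.42 -0.38]
  tip [-182.  295.  359.] z [ 0.69  0.66 -0.29]
  tip [-221.  383.  381.] z [ 0.46  0.84 -0.27]
  tip [-279.  442.  379.] z [ 0.18  0.92 -0.34]
  tip [-339.  462.  358.] z [-0.09  0.88 -0.48]
  tip [-381.  447.  326.] z [-0.3   0.7  -0.65]
  tip [-394.  402.  298.] z [-0.39  0.43 -0.81]
  tip [-373.  343.  287.] z [-0.36  0.11 -0.93]
  tip [-323.  282.  306.] z [-0.22 -0.22 -0.95]
  tip [-258.  235.  360.] z [-0.03 -0.5  -0.87]
[[-2.4,1.6,0.6,-2.0,-3.0,-5.8,0],[-2.5,1.4,0.6,-2.1,-3.0,-5.8,0],[-2.5,1.4,0.6,-2.1,-3.2,-5.8,0],[-2.5,1.4,0.7,-2.1,-3.2,-5.7,0],[-2.6,1.2,0.8,-2.1,-3.2,-5.6,0],[-2.5,1.1,0.7,-2.1,-3.4,-5.6,0],[-2.6,1.1,0.8,-2.1,-3.4,-5.5,0],[-2.5,1.0,0.8,-2.1,-3.4,-5.5,0],[-2.5,0.9,0.9,-2.2,-3.5,-5.5,0],[-2.4,0.8,0.8,-2.1,-3.5,-5.4,0],[-2.4,0.8,0.9,-2.1,-3.6,-5.3,0],[-2.4,0.6,0.9,-2.2,-3.6,-5.3,0]]
[[-2.2,0.7,0.9,-2.1,-3.6,-5.3,0],[-2.2,0.5,0.9,-2.2,-3.7,-5.2,0],[-2.2,0.6,0.8,-2.2,-3.6,-5.2,0],[-2.0
[... 241 characters left out ...]
7,-4.6,0],[-1.3,0.5,0.4,-2.6,-3.7,-4.6,0]]
[[-1.2,0.5,0.5,-2.6,-3.7,-4.4,0],[-1.2,0.6,0.3,-2.6,-3.8,-4.4,0],[-1.0,0.7,0.3,-2.8,-3.7,-4.2,0],[-1.0,0.7,0.1,-2.8,-3.7,-4.1,0],[-1.0,0.8,0.1,-2.9,-3.7,-4.0,0],[-0.9,0.8,0.0,-2.9,-3.7,-3.8,0],[-0.9,0.9,-0.1,-3.0,-3.8,-3.6,0],[-0.9,1.0,-0.2,-3.0,-3.7,-3.5,0],[-0.9,1.0,-0.3,-3.1,-3.8,-3.4,0],[-0.8,1.2,-0.4,-3.2,-3.8,-3.1,0],[-0.9,1.2,-0.5,-3.2,-3.8,-3.0,0],[-0.9,1.2,-0.6,-3.3,-3.8,-2.7,0]]
[[-1.0,1.3,-0.7,-3.2,-3.9,-2.6,0],[-1.0,1.4,-0.8,-3.3,-3.9,-2.3,0],[-1.0,1.4,-0.8,-3.3,-3.9,-2.1,0],[-1.2,1.5,-1.0,-3.4,-3.9,-1.9,0],[-1.1,1.5,-1.0,-3.3,-3.9,-1.6,0],[-1.3,1.6,-1.0,-3.2,-4.0,-1.4,0],[-1.3,1.5,-1.2,-3.3,-3.9,-1.2,0],[-1.5,1.6,-1.2,-3.2,-4.0,-0.9,0]]
```

```bash
cat > jp2.py <<'E'
# jp2.py n1 "q.." n2 "q.." : joint-linear path through joint waypoints
import sys
from kin import *
from workcell import ctrl
P=np.load('P.npy'); o=ctrl.get_obs(); q0=np.array(o['qpos']); print('q0',q0.round(2),'t',o['t'])
p,r=fk(q0,P); rows=[];k=0
for n,w in zip(sys.argv[1::2],sys.argv[2::2]):
  n=int(n);q1=np.array(list(map(float,w.split())))
  for i in range(1,n+1):
    pt,rt=fk(q0+(q1-q0)*i/n,P); s=np.round(r.inv().apply(pt-p)/10,1); v=np.round(np.degrees((r.inv()*rt).as_rotvec()),1)
    p=p+r.apply(s*10); r=r*R.from_rotvec(np.radians(v)); rows.append([*s.tolist(),*v.tolist(),0]);k+=1
    if k%3==0: print('  tip',cab(p+14*r.apply([0,0,1])).round()[0],'z',(np.c_[X,Y,[0,0,1]].T@r.apply([0,0,1])).round(2),'max',np.linalg.norm(s).round(1),np.linalg.norm(v).round(1))
  q0=q1
for i in range(0,len(rows),12): print(str(rows[i:i+12]).replace(' ',''))
E
python3 jp2.py 6 "0.01 -0.25 2.45 3.3 0.45 1.43" 18 "0.5 -0.3 2.2 1.6 1.3 1.0" 24 "0.58 0.36 1.5 -0.39 1.64 0.76"
```

```text
q0 [0.01 0.13 2.52 3.35 0.35 1.43] t 16.1
  tip [-244.   23.  322.] z [ 0.9   0.01 -0.44] max 4.3 5.2
  tip [-235.   23.  457.] z [ 0.98  0.02 -0.18] max 4.4 5.2
  tip [-230.  111.  533.] z [0.97 0.24 0.01] max 3.8 8.3
  tip [-261.  212.  597.] z [0.85 0.5  0.16] max 4.1 8.3
  tip [-326.  309.  638.] z [0.63 0.74 0.23] max 3.9 8.3
  tip [-419.  388.  653.] z [0.33 0.92 0.22] max 3.9 8.2
  tip [-526.  433.  640.] z [0.   0.99 0.11] max 3.7 8.1
  tip [-629.  441.  606.] z [-0.31  0.95 -0.06] max 3.4 8.0
  tip [-623.  445.  553.] z [-0.41  0.87 -0.27] max 1.8 5.1
  tip [-604.  433.  500.] z [-0.47  0.74 -0.48] max 1.9 5.0
  tip [-572.  410.  448.] z [-0.48  0.57 -0.66] max 2.1 5.0
  tip [-528.  377.  405.] z [-0.45  0.37 -0.81] max 2.3 5.1
  tip [-471.  339.  372.] z [-0.39  0.15 -0.91] max 2.5 5.0
  tip [-404.  300.  353.] z [-0.29 -0.08 -0.95] max 2.6 5.1
  tip [-332.  263.  349.] z [-0.16 -0.3  -0.94] max 2.6 5.0
  tip [-257.  231.  360.] z [-0.03 -0.5  -0.86] max 2.7 4.8
[[-3.9,0.1,-1.3,-0.2,-5.2,-0.1,0],[-4.0,0.1,-1.3,-0.2,-5.3,-0.2,0],[-4.1,-0.0,-1.3,-0.2,-5.2,-0.1,0],[-4.1,0.0,-1
[... 757 characters left out ...]
-1.8,0],[-0.2,1.7,0.1,-3.3,-3.4,-1.8,0],[-0.2,1.9,0.0,-3.3,-3.5,-1.7,0],[-0.2,1.9,0.0,-3.2,-3.5,-1.7,0],[-0.3,2.0,-0.0,-3.3,-3.6,-1.6,0],[-0.3,2.1,-0.1,-3.2,-3.5,-1.5,0],[-0.3,2.1,-0.2,-3.2,-3.6,-1.5,0],[-0.3,2.1,-0.2,-3.2,-3.6,-1.4,0],[-0.4,2.3,-0.2,-3.1,-3.7,-1.4,0],[-0.5,2.2,-0.3,-3.2,-3.7,-1.3,0]]
[[-0.4,2.4,-0.2,-3.1,-3.6,-1.2,0],[-0.6,2.3,-0.3,-3.1,-3.8,-1.1,0],[-0.5,2.4,-0.3,-3.1,-3.7,-1.1,0],[-0.6,2.5,-0.3,-3.1,-3.8,-1.1,0],[-0.7,2.4,-0.3,-3.0,-3.7,-0.9,0],[-0.6,2.5,-0.3,-3.1,-3.9,-0.9,0],[-0.7,2.5,-0.2,-3.0,-3.8,-0.8,0],[-0.8,2.5,-0.3,-2.9,-3.8,-0.7,0],[-0.7,2.5,-0.3,-3.0,-3.9,-0.7,0],[-0.8,2.5,-0.2,-2.9,-3.9,-0.5,0],[-0.8,2.5,-0.3,-2.9,-3.9,-0.5,0],[-0.9,2.5,-0.2,-2.8,-3.9,-0.4,0]]
```

Request:
{"method": "apply_moves", "body": {"series": [[[-3.9,0.1,-1.3,-0.2,-5.2,-0.1,0],[-4,0.1,-1.3,-0.2,-5.3,-0.2,0],[-4.1,0,-1.3,-0.2,-5.2,-0.1,0],[-4.1,0,-1.4,-0.1,-5.3,-0.2,0],[-4.2,0,-1.3,-0.1,-5.3,-0.1,0],[-4.2,-0.1,-1.3,-0.1,-5.2,-0.1,0],[-2.6,2.6,0.1,-3.5,-4.1,-6.4,0],[-2.8,2.5,0.2,-3.6,-4.3,-6.2,0],[-3,2.4,0.2,-3.5,-4.6,-6,0],[-3.2,2.4,0.2,-3.6,-4.8,-5.8,0],[-3.2,2.2,0.3,-3.5,-5,-5.7,0],[-3.4,2.2,0.3,-3.5,-5.2,-5.4,0]]]}}

```text
t: 17.3
ee_pos: [491.5, 180.9, 594.7]
orientation: [-0.735, 1.209, -0.159]
ft_force: [0.0, 1.0, -0.5]
width: 1.0
```

Request:
{"method": "apply_moves", "body": {"series": [[[-3.4,2,0.4,-3.4,-5.4,-5.4,0],[-3.6,1.9,0.5,-3.3,-5.5,-5.1,0],[-3.5,1.7,0.4,-3.3,-5.7,-5,0],[-3.7,1.6,0.6,-3.1,-5.9,-4.9,0],[-3.6,1.5,0.5,-3,-6,-4.8,0],[-3.6,1.4,0.6,-2.9,-6.1,-4.6,0],[-3.6,1.2,0.5,-2.9,-6.2,-4.5,0],[-3.5,1,0.6,-2.7,-6.3,-4.3,0],[-3.5,1,0.6,-2.6,-6.3,-4.3,0],[-3.5,0.8,0.6,-2.5,-6.4,-4.1,0],[-3.3,0.8,0.6,-2.4,-6.5,-4,0],[-3.3,0.7,0.5,-2.4,-6.5,-3.9,0]]]}}

```text
t: 18.5
ee_pos: [157.5, 429.3, 605.4]
orientation: [-1.586, -0.394, -0.005]
ft_force: [-0.9, -0.1, -0.5]
width: 0.5
```

```bash
python3 plan.py; python3 look.py top t1; python3 jp2.py 24 "0.58 0.36 1.5 -0.39 1.64 0.76"
```

```text
t 18.5 tip cab [-628.7  438.8  604.5] F [-0.9 -0.1 -0.5] w 1 q [ 0.52 -0.3   2.19  1.6   1.29  1.01]
  z axis cab [-0.315  0.947 -0.063] y axis [ 0.251  0.019 -0.968]
q0 [ 0.52 -0.3   2.19  1.59  1.29  1.01] t 18.55
  tip [-627.  447.  555.] z [-0.41  0.87 -0.28] max 1.8 5.0
  tip [-607.  436.  501.] z [-0.47  0.74 -0.49] max 1.9 4.9
  tip [-574.  413.  449.] z [-0.48  0.57 -0.67] max 2.1 5.0
  tip [-527.  380.  406.] z [-0.45  0.37 -0.81] max 2.4 4.9
  tip [-471.  341.  373.] z [-0.38  0.15 -0.91] max 2.5 5.0
  tip [-404.  301.  354.] z [-0.28 -0.08 -0.96] max 2.5 4.9
  tip [-331.  263.  349.] z [-0.16 -0.3  -0.94] max 2.6 4.9
  tip [-257.  231.  360.] z [-0.03 -0.5  -0.86] max 2.6 4.9
[[-0.2,1.6,0.3,-3.3,-3.3,-1.9,0],[-0.1,1.7,0.3,-3.4,-3.3,-1.9,0],[-0.2,1.8,0.2,-3.3,-3.3,-1.9,0],[-0.1,1.8,0.1,-3.3,-3.4,-1.7,0],[-0.2,1.9,0.0,-3.3,-3.5,-1.8,0],[-0.2,1.9,0.0,-3.2,-3.4,-1.6,0],[-0.2,2.0,-0.0,-3.2,-3.5,-1.6,0],[-0.3,2.1,-0.2,-3.3,-3.5,-1.5,0],[-0.3,2.1,-0.1,-3.2,-3.6,-1.5,0],[-0.4,2.2,-0.2,-3.1,-3.6,-1.4,0],[-0.4,2.3,-0.2,-3.2,-3.6,-1.4,0],[-0.4,2.3,-0.3,-3.1,-3.6,-1.3,0]]
[[-0.5,2.3,-0.2,-3.1,-3.7,-1.2,0],[-0.5,2.4,-0.3,-3.1,-3.7,-1.1,0],[-0.6,2.4,-0.3,-3.1,-3.7,-1.1,0],[-0.6,2.5,-0.2,-3.0,-3.8,-1.0,0],[-0.7,2.5,-0.3,-3.0,-3.8,-0.9,0],[-0.7,2.4,-0.3,-3.0,-3.8,-0.9,0],[-0.7,2.6,-0.2,-3.0,-3.8,-0.8,0],[-0.8,2.5,-0.3,-2.9,-3.8,-0.7,0],[-0.8,2.5,-0.2,-2.9,-3.9,-0.7,0],[-0.8,2.5,-0.3,-2.8,-3.9,-0.5,0],[-0.8,2.5,-0.2,-2.9,-3.9,-0.5,0],[-0.9,2.4,-0.2,-2.8,-4.0,-0.4,0]]
```

View pics/t1.png

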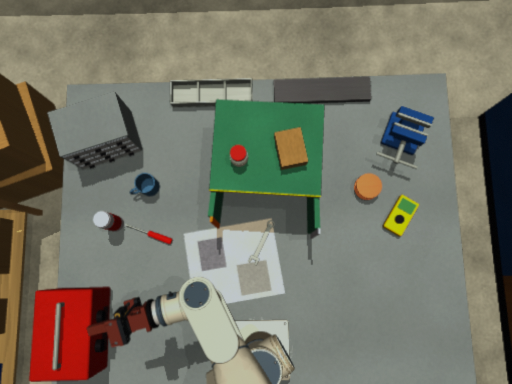

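The top picture shows the bin gone from view under the roof, both doors still open with tips at (213,220) and (318,232), and the bystanders unmoved. Continuing to the left side of the left door.

Request:
{"method": "apply_moves", "body": {"series": [[[-0.2,1.6,0.3,-3.3,-3.3,-1.9,0],[-0.1,1.7,0.3,-3.4,-3.3,-1.9,0],[-0.2,1.8,0.2,-3.3,-3.3,-1.9,0],[-0.1,1.8,0.1,-3.3,-3.4,-1.7,0],[-0.2,1.9,0,-3.3,-3.5,-1.8,0],[-0.2,1.9,0,-3.2,-3.4,-1.6,0],[-0.2,2,0,-3.2,-3.5,-1.6,0],[-0.3,2.1,-0.2,-3.3,-3.5,-1.5,0],[-0.3,2.1,-0.1,-3.2,-3.6,-1.5,0],[-0.4,2.2,-0.2,-3.1,-3.6,-1.4,0],[-0.4,2.3,-0.2,-3.2,-3.6,-1.4,0],[-0.4,2.3,-0.3,-3.1,-3.6,-1.3,0]]]}}

```text
t: 19.75
ee_pos: [261.6, 364.2, 412.2]
orientation: [-2.155, -1.317, 0.199]
ft_force: [-0.0, 0.6, -0.2]
width: 0.3
```

Request:
{"method": "apply_moves", "body": {"series": [[[-0.5,2.3,-0.2,-3.1,-3.7,-1.2,0],[-0.5,2.4,-0.3,-3.1,-3.7,-1.1,0],[-0.6,2.4,-0.3,-3.1,-3.7,-1.1,0],[-0.6,2.5,-0.2,-3,-3.8,-1,0],[-0.7,2.5,-0.3,-3,-3.8,-0.9,0],[-0.7,2.4,-0.3,-3,-3.8,-0.9,0],[-0.7,2.6,-0.2,-3,-3.8,-0.8,0],[-0.8,2.5,-0.3,-2.9,-3.8,-0.7,0],[-0.8,2.5,-0.2,-2.9,-3.9,-0.7,0],[-0.8,2.5,-0.3,-2.8,-3.9,-0.5,0]]]}}

```text
t: 20.75
ee_pos: [465.8, 227.3, 358.0]
orientation: [2.247, 1.86, -0.529]
ft_force: [-0.8, -0.2, -0.3]
width: 0.5
```

```bash
python3 plan.py "-258 235 330 30 -93 3" "-258 235 150 30 -93 7"
```

```text
t 20.75 tip cab [-302.5  244.   345.1] F [-0.8 -0.2 -0.3] w 0 q [ 0.56  0.31  1.57 -0.22  1.6   0.77]
  z axis cab [-0.129 -0.367 -0.921] y axis [ 0.988 -0.124 -0.089]
-258 235 330 30 -93 3 [[0.1,1.5,0.4,-2.1,-2.6,-0.5,0],[0.1,1.5,0.4,-2.2,-2.6,-0.5,0],[0.1,1.4,0.5,-2.1,-2.6,-0.5,0]]
-258 235 150 30 -93 7 [[1.3,0.0,2.2,0.0,-0.0,0.0,0],[1.3,0.0,2.3,0.0,-0.0,0.0,0],[1.3,0.0,2.2,0.0,-0.0,0.0,0],[1.2,0.0,2.2,0.0,-0.0,0.0,0],[1.3,0.0,2.2,0.0,-0.0,0.0,0],[1.3,0.0,2.3,0.0,-0.0,0.0,0],[1.3,0.0,2.2,0.0,-0.0,0.0,0]]
```

Request:
{"method": "apply_moves", "body": {"series": [[[0.1,1.5,0.4,-2.1,-2.6,-0.5,0],[0.1,1.5,0.4,-2.2,-2.6,-0.5,0],[0.1,1.4,0.5,-2.1,-2.6,-0.5,0],[1.3,0,2.2,0,0,0,0],[1.3,0,2.3,0,0,0,0],[1.3,0,2.2,0,0,0,0],[1.2,0,2.2,0,0,0,0],[1.3,0,2.2,0,0,0,0],[1.3,0,2.3,0,0,0,0],[1.3,0,2.2,0,0,0,0]]]}}

```text
t: 21.75
ee_pos: [506.8, 217.6, 161.4]
orientation: [2.069, 1.808, -0.552]
ft_force: [0.4, -0.3, 0.3]
width: 0.3
```

```bash
cat > swing.py <<'E'
# swing.py side tilt r z off  "f n" ... : door arc; tool lean turns with the door
import sys,subprocess
import numpy as np
from arc import door
side,T,r,z,off=map(float,sys.argv[1:6]); a=[]
for s in sys.argv[6:]:
    f,n=s.split(); x,y=door(side,float(f),r,off); a.append('%.1f %.1f %.0f %.0f %.1f %s'%(x,y,z,T,-side*np.degrees(float(f)),n))
print(subprocess.run(['python3','plan.py']+a,capture_output=True,text=True).stdout)
E
python3 swing.py 1 30 120 150 -3 "1.6 5" "1.4 3" "1.2 3" "1.0 3" "0.8 3" "0.6 3" "0.4 3" "0.25 3" "0.15 3" "0.08 3" "0 4"
```

```text
t 21.75 tip cab [-259.4  235.7  149.2] F [ 0.4 -0.3  0.3] w 0 q [ 0.58  0.58  1.66 -0.4   1.28  0.91]
  z axis cab [-0.028 -0.496 -0.868] y axis [ 0.999 -0.054 -0.001]
-254.5 183.5 150 30 -91.7 5 [[-0.9,0.2,0.5,-0.1,-0.0,-0.2,0],[-0.9,0.1,0.5,-0.2,-0.1,-0.3,0],[-0.9,0.1,0.5,-0.1,-0.0,-0.2,0],[-0.9,0.2,0.5,-0.2,-0.1,-0.2,0],[-0.9,0.1,0.5,-0.1,0.0,-0.3,0]]
-255.8 159.4 150 30 -80.2 3 [[-0.7,-0.1,0.4,-1.9,-0.0,-3.3,0],[-0.7,-0.1,0.4,-2.0,-0.0,-3.3,0],[-0.7,-0.2,0.4,-1.9,-0.0,-3.3,0]]
-252.3 135.5 150 30 -68.8 3 [[-0.7,-0.1,0.4,-1.9,0.0,-3.3,0],[-0.7,-0.1,0.4,-1.9,0.0,-3.3,0],[-0.7,-0.1,0.4,-1.9,0.0,-3.3,0]]
-244.1 112.8 150 30 -57.3 3 [[-0.7,-0.1,0.4,-1.9,0.0,-3.3,0],[-0.7,-0.1,0.4,-1.9,0.0,-3.3,0],[-0.7,-0.2,0.4,-1.9,0.0,-3.4,0]]
-231.5 92.2 150 30 -45.8 3 [[-0.7,-0.1,0.4,-1.9,-0.0,-3.3,0],[-0.7,-0.1,0.4,-2.0,-0.0,-3.3,0],[-0.7,-0.1,0.4,-1.9,-0.0,-3.3,0]]
-215.1 74.4 150 30 -34.4 3 [[-0.7,-0.1,0.4,-1.9,-0.0,-3.3,0],[-0.7,-0.1,0.4,-1.9,-0.0,-3.3,0],[-0.7,-0.2,0.4,-1.9,-0.0,-3.3,0]]
-195.5 60.3 150 30 -22.9 3 [[-0.7,-0.1,0.4,-1.9,-0.0,-3.3,0],[-0.7,-0.1,0.4,-1.9,-0.0,-3.3,0],[-0.7,-0.2,0.4,-1.9,-0.0,-3.4,0]]
-179.2 52.4 150 30 -14.3 3 [[-0.5,-0.1,0.3,-1.4,-0.0,-2.5,0],[-0.5,-0.0,0.3,-1.5,-0.0,-2.4,0],[-0.5,-0.2,0.3,-1.4,-0.0,-2.5,0]]
-167.8 48.6 150 30 -8.6 3 [[-0.4,-0.0,0.2,-1.0,-0.0,-1.6,0],[-0.3,-0.1,0.2,-0.9,-0.0,-1.7,0],[-0.4,-0.1,0.2,-1.0,-0.0,-1.6,0]]
-159.5 46.6 150 30 -4.6 3 [[-0.2,-0.0,0.2,-0.7,-0.0,-1.2,0],[-0.3,-0.1,0.1,-0.6,-0.0,-1.1,0],[-0.2,0.0,0.2,-0.7,-0.0,-1.2,0]]
-150.0 45.0 150 30 -0.0 4 [[-0.2,-0.0,0.1,-0.6,-0.0,-1.0,0],[-0.2,-0.1,0.1,-0.5,-0.0,-1.0,0],[-0.2,-0.0,0.1,-0.6,-0.0,-1.0,0],[-0.2,-0.1,0.2,-0.6,-0.0,-1.0,0]]
```

```bash
python3 - <<'E'
from kin import *
from arc import door
P=np.load('P.npy')
q=[.58,.58,1.66,-.4,1.28,.91];o=[]
for f in np.arange(1.62,-.05,-.1):
    x,y=door(1,f,126,0);q,e=ik(*pose(x,y,122,29,-np.degrees(f)),q,P);o.append((round(f,2),round(e,3),*q[3:].round(2)))
print(*o,sep='\n')
E
python3 swing.py 1 29 130 122 -3 "1.6 6" "1.4 3" "1.2 3"; python3 plan.py
```

```text
(np.float64(1.62), np.float64(0.0), np.float64(-0.43), np.float64(1.18), np.float64(0.89))
(np.float64(1.52), np.float64(0.0), np.float64(-0.48), np.float64(1.12), np.float64(0.83))
(np.float64(1.42), np.float64(0.0), np.float64(-0.52), np.float64(1.07), np.float64(0.77))
(np.float64(1.32), np.float64(0.0), np.float64(-0.57), np.float64(1.01), np.float64(0.71))
(np.float64(1.22), np.float64(0.0), np.float64(-0.62), np.float64(0.95), np.float64(0.65))
(np.float64(1.12), np.float64(0.0), np.float64(-0.67), np.float64(0.88), np.float64(0.59))
(np.float64(1.02), np.float64(0.0), np.float64(-0.73), np.float64(0.82), np.float64(0.52))
(np.float64(0.92), np.float64(0.0), np.float64(-0.78), np.float64(0.75), np.float64(0.46))
(np.float64(0.82), np.float64(0.0), np.float64(-0.83), np.float64(0.68), np.float64(0.39))
(np.float64(0.72), np.float64(0.0), np.float64(-0.89), np.float64(0.61), np.float64(0.31))
(np.float64(0.62), np.float64(0.0), np.float64(-0.93), np.float64(0.54), np.float64(0.23))
(np.float64(0.52), np.float64(0.0), np.float64(-0.97), np.float64(0.46), np.float64(0.14))
(np.floa
[... 564 characters left out ...]
 [-0.028 -0.496 -0.868] y axis [ 0.999 -0.054 -0.001]
-264.5 183.8 122 29 -91.7 6 [[-0.5,-0.0,0.8,-0.1,0.1,-0.2,0],[-0.6,-0.1,0.9,-0.1,0.2,-0.2,0],[-0.5,-0.0,0.8,-0.2,0.1,-0.2,0],[-0.5,-0.1,0.8,-0.1,0.1,-0.2,0],[-0.6,-0.0,0.8,-0.1,0.2,-0.2,0],[-0.5,-0.1,0.8,-0.1,0.1,-0.2,0]]
-265.7 157.7 122 29 -80.2 3 [[-0.8,-0.1,0.4,-1.9,-0.0,-3.3,0],[-0.7,-0.1,0.5,-1.8,0.0,-3.4,0],[-0.8,-0.2,0.4,-1.9,-0.0,-3.3,0]]
-261.6 131.9 122 29 -68.8 3 [[-0.8,-0.0,0.4,-1.8,0.0,-3.3,0],[-0.7,-0.1,0.4,-1.9,-0.0,-3.4,0],[-0.8,-0.2,0.5,-1.8,-0.0,-3.3,0]]

t 21.75 tip cab [-259.4  235.7  149.2] F [ 0.4 -0.3  0.3] w 0 q [ 0.58  0.58  1.66 -0.4   1.28  0.91]
  z axis cab [-0.028 -0.496 -0.868] y axis [ 0.999 -0.054 -0.001]
```

Request:
{"method": "apply_moves", "body": {"series": [[[-0.5,0,0.8,-0.1,0.1,-0.2,0],[-0.6,-0.1,0.9,-0.1,0.2,-0.2,0],[-0.5,0,0.8,-0.2,0.1,-0.2,0],[-0.5,-0.1,0.8,-0.1,0.1,-0.2,0],[-0.6,0,0.8,-0.1,0.2,-0.2,0],[-0.5,-0.1,0.8,-0.1,0.1,-0.2,0],[-0.8,-0.1,0.4,-1.9,0,-3.3,0],[-0.7,-0.1,0.5,-1.8,0,-3.4,0],[-0.8,-0.2,0.4,-1.9,0,-3.3,0]]]}}

```text
t: 22.65
ee_pos: [494.0, 140.4, 135.7]
orientation: [1.836, 2.017, -0.471]
ft_force: [2.4, 2.7, -1.0]
width: 0.7
```

```bash
python3 swing.py 1 29 128 122 -3 "1.2 3" "1.0 3" "0.8 3" "0.6 3"; python3 look.py top t2; python3 -c "
from geo import *
t=load('t2');cv2.imwrite('pics/crop2.png',cv2.resize(t['img'][175:275,190:345],None,fx=5,fy=5,interpolation=cv2.INTER_CUBIC))"
```

```text
t 22.65 tip cab [-264.4  158.   123.4] F [ 2.4  2.7 -1. ] w 1 q [ 0.51  0.52  1.86 -0.54  1.04  0.76]
  z axis cab [ 0.087 -0.477 -0.875] y axis [0.985 0.175 0.003]
-259.7 132.6 122 29 -68.8 3 [[-0.7,-0.0,0.5,-1.8,-0.0,-3.3,0],[-0.8,-0.1,0.4,-1.7,-0.0,-3.2,0],[-0.7,-0.2,0.5,-1.8,-0.0,-3.3,0]]
-250.8 108.5 122 29 -57.3 3 [[-0.7,-0.1,0.4,-1.8,0.0,-3.4,0],[-0.8,-0.1,0.4,-1.9,-0.0,-3.3,0],[-0.7,-0.1,0.4,-1.8,-0.0,-3.4,0]]
-237.3 86.6 122 29 -45.8 3 [[-0.8,-0.1,0.4,-1.9,-0.0,-3.3,0],[-0.7,-0.1,0.4,-1.8,-0.0,-3.4,0],[-0.8,-0.2,0.5,-1.9,-0.0,-3.3,0]]
-219.7 67.8 122 29 -34.4 3 [[-0.7,-0.1,0.4,-1.8,-0.0,-3.3,0],[-0.8,-0.1,0.4,-1.9,-0.0,-3.4,0],[-0.7,-0.1,0.4,-1.8,-0.0,-3.3,0]]
```

View pics/crop2.png

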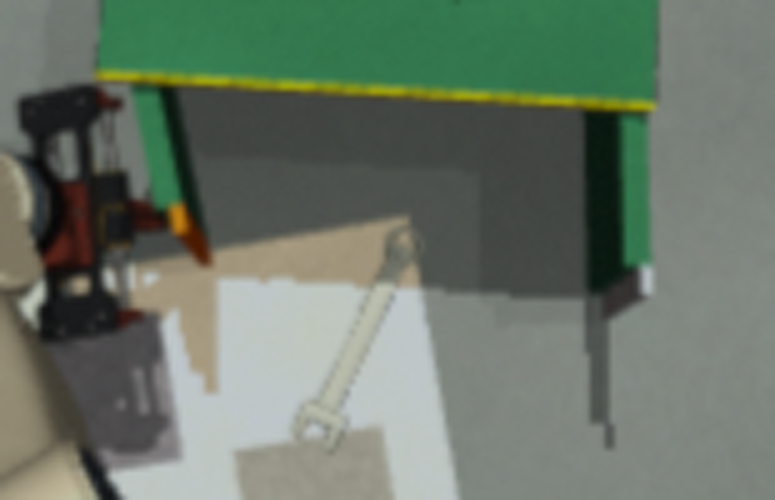

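The crop shows the left door turning in under the fingers (its orange tip is now at (190,235)). The gripper's upper end at (110,95) is close to the canopy corner at (97,75), so I'll lead the tool yaw to gain clearance.

```bash
sed -i 's/^side,T,r,z,off=.*/side,T,r,z,off,lead=map(float,sys.argv[1:7]); a=[]/; s/sys.argv\[6:\]/sys.argv[7:]/; s/-side\*np.degrees(float(f))/-side*(np.degrees(float(f))-lead)/' swing.py; python3 swing.py 1 29 128 122 -3 14 "1.27 4" "1.1 3" "0.9 4"  "0.7 4" "0.5 4" "0.3 4"
python3 - <<'E'
from kin import *
from arc import door
P=np.load('P.npy')
q=[.51,.52,1.86,-.54,1.04,.76]
for f in(1.3,1.1,.9,.7,.5,.3,.1,0):
    x,y=door(1,f,126,0);q,e=ik(*pose(x,y,122,29,-max(np.degrees(f)-14,0)),q,P);print(f,round(e,3),q[3:].round(2))
E
```

```text
t 22.7 tip cab [-265.8  156.3  123.4] F [-0.7  0.8 -0.3] w 1 q [ 0.51  0.52  1.87 -0.54  1.04  0.76]
  z axis cab [ 0.087 -0.478 -0.874] y axis [0.984 0.177 0.001]
-261.7 141.4 122 29 -58.8 4 [[-0.3,-0.0,0.2,-2.5,0.0,-4.6,0],[-0.4,-0.1,0.2,-2.6,0.0,-4.6,0],[-0.3,-0.1,0.3,-2.5,0.1,-4.6,0],[-0.3,-0.1,0.2,-2.6,-0.0,-4.6,0]]
-255.9 120.3 122 29 -49.0 3 [[-0.6,-0.2,0.3,-1.6,-0.0,-2.8,0],[-0.6,-0.3,0.4,-1.5,-0.0,-2.9,0],[-0.6,-0.3,0.3,-1.6,-0.0,-2.8,0]]
-244.6 97.2 122 29 -37.6 4 [[-0.5,-0.2,0.3,-1.4,-0.0,-2.5,0],[-0.6,-0.3,0.3,-1.4,-0.0,-2.5,0],[-0.5,-0.2,0.3,-1.3,-0.0,-2.5,0],[-0.5,-0.3,0.3,-1.4,-0.0,-2.5,0]]
-228.9 76.8 122 29 -26.1 4 [[-0.5,-0.2,0.3,-1.4,-0.0,-2.5,0],[-0.6,-0.2,0.3,-1.4,-0.0,-2.5,0],[-0.5,-0.3,0.3,-1.4,-0.0,-2.6,0],[-0.5,-0.3,0.2,-1.4,-0.0,-2.5,0]]
-209.5 59.9 122 29 -14.6 4 [[-0.6,-0.2,0.3,-1.4,-0.0,-2.5,0],[-0.5,-0.2,0.3,-1.4,-0.0,-2.5,0],[-0.5,-0.3,0.3,-1.4,-0.0,-2.5,0],[-0.6,-0.3,0.3,-1.4,-0.0,-2.5,0]]
-187.2 47.1 122 29 -3.2 4 [[-0.5,-0.2,0.3,-1.4,-0.0,-2.5,0],[-0.6,-0.2,0.3,-1.3,-0.0,-2.5,0],[-0.5,-0.3,0.3,-1.4,-0.0,-2.5,0],[-0.5,-0.3,0.3,-1.4,-0.0,-2.5,0]]

1.3 0.0 [-0.68  0.87  0.58]
1.1 0.0 [-0.79  0.74  0.45]
0.9 0.0 [-0.91  0.59  0.32]
0.7 0.0 [-1.    0.44  0.15]
0.5 0.0 [-1.03  0.28 -0.1 ]
0.3 0.0 [-0.75  0.14 -0.65]
0.1 0.0 [-0.38  0.13 -1.1 ]
0 0.0 [-0.33  0.14 -1.17]
```

Request:
{"method": "apply_moves", "body": {"series": [[[-0.3,0,0.2,-2.5,0,-4.6,0],[-0.4,-0.1,0.2,-2.6,0,-4.6,0],[-0.3,-0.1,0.3,-2.5,0,-4.6,0],[-0.3,-0.1,0.2,-2.6,0,-4.6,0],[-0.6,-0.2,0.3,-1.6,0,-2.8,0],[-0.6,-0.3,0.4,-1.5,0,-2.9,0],[-0.6,-0.3,0.3,-1.6,0,-2.8,0],[-0.5,-0.2,0.3,-1.4,0,-2.5,0],[-0.6,-0.3,0.3,-1.4,0,-2.5,0],[-0.5,-0.2,0.3,-1.4,0,-2.5,0],[-0.5,-0.3,0.3,-1.4,0,-2.5,0]]]}}

```text
t: 23.8
ee_pos: [505.2, 77.3, 133.8]
orientation: [0.964, 2.476, -0.248]
ft_force: [-0.8, 2.0, 0.7]
width: 0.1
```

```bash
python3 swing.py 1 29 126 122 -3 14 "0.7 4" "0.5 4" "0.35 4"
```

```text
t 23.8 tip cab [-243.9   98.6  121.6] F [-0.8  2.   0.7] w 0 q [ 0.38  0.4   2.13 -0.92  0.58  0.33]
  z axis cab [ 0.384 -0.297 -0.874] y axis [0.614 0.789 0.002]
-227.6 78.3 122 29 -26.1 4 [[-0.6,-0.2,0.3,-1.4,0.0,-2.6,0],[-0.5,-0.2,0.3,-1.4,0.0,-2.6,0],[-0.6,-0.2,0.3,-1.4,0.1,-2.6,0],[-0.5,-0.3,0.3,-1.4,-0.0,-2.5,0]]
-208.6 61.6 122 29 -14.6 4 [[-0.5,-0.2,0.3,-1.4,-0.0,-2.5,0],[-0.6,-0.2,0.3,-1.4,-0.0,-2.6,0],[-0.5,-0.3,0.2,-1.4,-0.0,-2.5,0],[-0.5,-0.3,0.3,-1.4,-0.0,-2.5,0]]
-192.3 51.8 122 29 -6.1 4 [[-0.4,-0.2,0.2,-1.0,-0.0,-1.9,0],[-0.4,-0.1,0.3,-1.1,-0.0,-1.8,0],[-0.4,-0.2,0.2,-1.0,-0.0,-1.9,0],[-0.3,-0.2,0.2,-1.0,-0.0,-1.8,0]]
```

Request:
{"method": "apply_moves", "body": {"series": [[[-0.6,-0.2,0.3,-1.4,0,-2.6,0],[-0.5,-0.2,0.3,-1.4,0,-2.6,0],[-0.6,-0.2,0.3,-1.4,0,-2.6,0],[-0.5,-0.3,0.3,-1.4,0,-2.5,0],[-0.5,-0.2,0.3,-1.4,0,-2.5,0],[-0.6,-0.2,0.3,-1.4,0,-2.6,0],[-0.5,-0.3,0.2,-1.4,0,-2.5,0],[-0.5,-0.3,0.3,-1.4,0,-2.5,0],[-0.4,-0.2,0.2,-1,0,-1.9,0],[-0.4,-0.2,0.2,-1,0,-1.8,0],[-0.4,-0.2,0.2,-1,0,-1.9,0],[-0.4,-0.2,0.2,-1,0,-1.8,0]]]}}

```text
t: 25.0
ee_pos: [550.5, 22.3, 135.0]
orientation: [0.249, 2.626, -0.068]
ft_force: [-2.9, 1.6, -2.5]
width: 0.3
```

```bash
python3 plan.py "-180 48 122 29 -4 4" "-160 48 122 29 -2 8"; python3 look.py top t3; python3 -c "
from geo import *
t=load('t3');cv2.imwrite('pics/crop3.png',cv2.resize(t['img'][175:275,190:345],None,fx=5,fy=5,interpolation=cv2.INTER_CUBIC))"
```

```text
t 25.0 tip cab [-192.9   50.8  122.7] F [-2.9  1.6 -2.5] w 0 q [ 0.09  0.37  2.17 -0.9   0.18 -0.44]
  z axis cab [ 0.481 -0.055 -0.875] y axis [ 0.108  0.994 -0.003]
-180 48 122 29 -4 4 [[-0.3,-0.0,0.2,-0.3,-0.0,-0.5,0],[-0.3,-0.1,0.2,-0.3,-0.0,-0.4,0],[-0.2,-0.0,0.1,-0.3,-0.0,-0.5,0],[-0.3,-0.1,0.2,-0.3,-0.0,-0.5,0]]
-160 48 122 29 -2 8 [[-0.2,0.0,0.1,-0.1,-0.0,-0.2,0],[-0.2,0.0,0.1,-0.1,-0.0,-0.2,0],[-0.3,0.0,0.2,-0.2,-0.0,-0.2,0],[-0.2,0.1,0.1,-0.1,-0.0,-0.3,0],[-0.2,-0.0,0.1,-0.1,-0.0,-0.2,0],[-0.2,-0.0,0.1,-0.1,-0.0,-0.2,0],[-0.2,-0.0,0.1,-0.2,-0.0,-0.2,0],[-0.3,-0.0,0.2,-0.1,-0.0,-0.2,0]]
```

View pics/crop3.png

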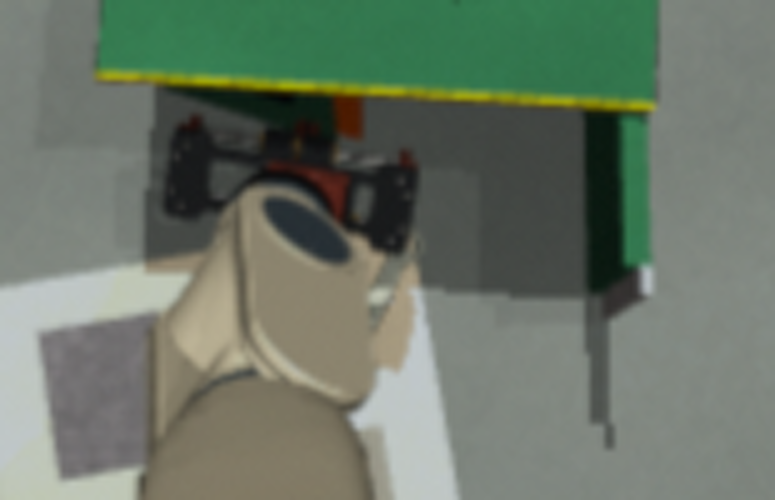

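The crop shows the left door nearly shut under the canopy, with its orange edge at (347,115) and the right door still open. Now the last bit, slowly.

Request:
{"method": "apply_moves", "body": {"series": [[[-0.3,0,0.2,-0.3,0,-0.5,0],[-0.3,-0.1,0.2,-0.3,0,-0.4,0],[-0.2,0,0.1,-0.3,0,-0.5,0],[-0.3,-0.1,0.2,-0.3,0,-0.5,0],[-0.2,0,0.1,-0.1,0,-0.2,0],[-0.2,0,0.1,-0.1,0,-0.2,0],[-0.3,0,0.2,-0.2,0,-0.2,0],[-0.2,0,0.1,-0.1,0,-0.3,0],[-0.2,0,0.1,-0.1,0,-0.2,0],[-0.2,0,0.1,-0.1,0,-0.2,0]]]}}

```text
t: 26.05
ee_pos: [578.2, 16.4, 134.7]
orientation: [0.164, 2.631, -0.044]
ft_force: [-3.7, -1.7, -1.5]
width: 0.6
```

Request:
{"method": "apply_moves", "body": {"series": [[[-0.2,0,0.1,0,0,0,0],[-0.2,0,0.1,0,0,0,0]]]}}

```text
t: 26.25
ee_pos: [582.4, 15.8, 134.8]
orientation: [0.165, 2.631, -0.044]
ft_force: [-12.4, 1.7, 3.9]
width: 0.5
```

```bash
python3 plan.py
```

```text
t 26.25 tip cab [-160.7   47.4  122.5] F [-12.4   1.7   3.9] w 0 q [ 0.05  0.4   2.11 -0.59  0.15 -0.83]
  z axis cab [ 0.484 -0.023 -0.875] y axis [ 0.044  0.999 -0.001]
```

Request:
{"method": "apply_moves", "body": {"series": [[[-0.2,0,0.1,0,0,0,0],[0,0,0,0,0,0,0]]]}}

```text
t: 26.45
ee_pos: [582.6, 15.7, 134.4]
orientation: [0.164, 2.634, -0.045]
ft_force: [-16.9, 1.3, 10.3]
width: 0.2
```

Request:
{"method": "apply_moves", "body": {"series": [[[-0.1,0,0.1,0,0,0,0],[0,0,0,0,0,0,0],[0,0,0,0,0,0,0]]]}}

```text
t: 26.75
ee_pos: [582.7, 15.6, 133.8]
orientation: [0.164, 2.635, -0.046]
ft_force: [-22.4, 3.7, 14.0]
width: 0.4
```

```bash
python3 plan.py "-230 47 125 29 -2 8" "-330 20 380 20 0 10"
python3 - <<'E'
from kin import *
from arc import door
P=np.load('P.npy')
print(door(-1,1.63,130,50))
for T in(20,29,45):
  q=[-.4,.4,1.8,.5,1.3,2.1]
  for z in(360,122):
    q,e=ik(*pose(-265,-240,z,T,93),q,P);print(T,z,q.round(2),round(e,3))
E
```

```text
t 26.75 tip cab [-160.3   47.2  121.5] F [-22.4   3.7  14. ] w 0 q [ 0.05  0.4   2.11 -0.57  0.16 -0.85]
  z axis cab [ 0.481 -0.023 -0.877] y axis [ 0.044  0.999 -0.003]
-230 47 125 29 -2 8 [[0.7,-0.0,-0.5,-0.0,-0.0,-0.0,0],[0.8,-0.1,-0.4,-0.1,-0.1,-0.1,0],[0.7,-0.0,-0.5,-0.0,0.0,-0.0,0],[0.8,-0.1,-0.4,-0.1,-0.0,-0.1,0],[0.7,0.0,-0.5,-0.0,-0.0,-0.0,0],[0.8,-0.0,-0.4,-0.1,-0.1,-0.1,0],[0.7,-0.1,-0.5,-0.0,-0.0,-0.0,0],[0.7,-0.0,-0.5,-0.1,-0.0,-0.1,0]]
-330 20 380 20 0 10 [[-0.4,-0.3,-2.7,-0.1,0.9,-0.2,0],[-0.3,-0.3,-2.7,-0.1,0.9,-0.2,0],[-0.3,-0.3,-2.7,-0.0,0.9,-0.1,0],[-0.3,-0.3,-2.8,-0.1,0.9,-0.2,0],[-0.2,-0.3,-2.7,-0.1,0.9,-0.2,0],[-0.2,-0.3,-2.7,-0.1,0.9,-0.2,0],[-0.1,-0.3,-2.7,-0.1,0.9,-0.2,0],[-0.1,-0.3,-2.8,-0.1,0.9,-0.1,0],[-0.0,-0.2,-2.7,-0.0,0.9,-0.2,0],[-0.0,-0.3,-2.8,-0.1,0.9,-0.2,0]]
[-260.7487383  -240.57284444]
20 360 [-0.7   0.26  1.59  0.27  1.52  2.42] 0.0
20 122 [-0.7   0.53  1.78  0.31  1.08  2.29] 0.0
29 360 [-0.76  0.32  1.55  0.37  1.62  2.36] 0.0
29 122 [-0.76  0.59  1.72  0.4   1.21  2.2 ] 0.0
45 360 [-0.84  0.44  1.49  0.52  1.8   2.3 ] 0.0
45 122 [-0.84  0.72  1.62  0.51  1.45  2.09] 0.0
```

The left door is at its stop: the force rises with no motion. Retreat, then go round to the right side.

Request:
{"method": "apply_moves", "body": {"series": [[[0.7,0,-0.5,0,0,0,0],[0.8,-0.1,-0.4,0,0,0,0],[0.7,0,-0.5,0,0,0,0],[0.8,-0.1,-0.4,0,0,0,0],[0.7,0,-0.5,0,0,0,0],[0.8,0,-0.4,0,0,0,0],[0.7,-0.1,-0.5,0,0,0,0],[0.7,0,-0.5,0,0,0,0]]]}}

```text
t: 27.55
ee_pos: [518.2, 21.8, 139.4]
orientation: [0.163, 2.627, -0.041]
ft_force: [-0.0, -0.3, 0.1]
width: 0.5
```

Request:
{"method": "apply_moves", "body": {"series": [[[-0.4,-0.3,-2.7,0,0.9,-0.2,0],[-0.3,-0.3,-2.7,0,0.9,-0.2,0],[-0.3,-0.3,-2.7,0,0.9,-0.1,0],[-0.3,-0.3,-2.8,0,0.9,-0.2,0],[-0.2,-0.3,-2.7,0,0.9,-0.2,0],[-0.2,-0.3,-2.7,0,0.9,-0.2,0],[-0.1,-0.3,-2.7,0,0.9,-0.2,0],[-0.1,-0.3,-2.8,0,0.9,-0.1,0],[0,-0.2,-2.7,0,0.9,-0.2,0],[0,-0.3,-2.8,0,0.9,-0.2,0]]]}}

```text
t: 28.55
ee_pos: [421.6, 6.2, 378.9]
orientation: [0.138, 2.771, -0.056]
ft_force: [0.4, -0.8, -0.4]
width: 0.5
```

```bash
python3 plan.py; python3 look.py top t4; python3 jp2.py 36 "-0.84 0.44 1.49 0.52 1.80 2.30"; python3 -c "
from geo import *
t=load('t4');cv2.imwrite('pics/crop4.png',cv2.resize(t['img'][175:275,190:345],None,fx=5,fy=5,interpolation=cv2.INTER_CUBIC))"
```

```text
t 28.55 tip cab [-321.9   24.7  365.8] F [ 0.4 -0.8 -0.4] w 1 q [ 0.03 -0.23  2.08 -0.09  0.94 -1.4 ]
  z axis cab [ 0.359 -0.027 -0.933] y axis [ 0.023  1.    -0.021]
q0 [ 0.03 -0.24  2.07 -0.09  0.94 -1.4 ] t 28.6
  tip [-313.    8.  366.] z [ 0.28 -0.02 -0.96] max 0.6 7.9
  tip [-307.  -11.  360.] z [ 0.21  0.01 -0.98] max 0.7 8.0
  tip [-300.  -28.  356.] z [ 0.13  0.05 -0.99] max 0.6 7.9
  tip [-294.  -47.  353.] z [ 0.07  0.1  -0.99] max 0.6 7.8
  tip [-288.  -66.  351.] z [ 0.01  0.16 -0.99] max 0.7 7.8
  tip [-283.  -85.  350.] z [-0.03  0.23 -0.97] max 0.7 7.7
  tip [-277. -107.  349.] z [-0.06  0.31 -0.95] max 0.8 7.6
  tip [-272. -129.  350.] z [-0.08  0.39 -0.92] max 0.8 7.5
  tip [-268. -155.  351.] z [-0.09  0.47 -0.88] max 0.9 7.4
  tip [-264. -182.  354.] z [-0.08  0.55 -0.83] max 1.0 7.3
  tip [-264. -211.  356.] z [-0.06  0.63 -0.77] max 1.0 7.1
  tip [-265. -244.  360.] z [-0.04  0.7  -0.71] max 1.1 7.0
[[-0.2,-0.6,0.3,0.1,1.7,7.7,0],[-0.3,-0.6,0.3,0.1,1.6,7.8,0],[-0.3,-0.5,0.2,0.3,1.6,7.7,0],[-0.5,-0.5,0.3,0.4,1.6,7.7,0],[-0.5,-0.4,0.2,0.5,1.5,7.7,0],[-0.5,-0.4,0.
[... 218 characters left out ...]
0,7.6,0],[-0.6,0.3,0.0,1.3,0.9,7.6,0],[-0.6,0.4,-0.0,1.4,0.8,7.6,0],[-0.5,0.5,-0.1,1.5,0.7,7.5,0],[-0.4,0.5,-0.0,1.5,0.7,7.5,0],[-0.4,0.6,-0.2,1.6,0.5,7.5,0],[-0.4,0.7,-0.1,1.6,0.4,7.4,0],[-0.2,0.7,-0.2,1.6,0.3,7.4,0],[-0.2,0.8,-0.2,1.7,0.1,7.4,0],[-0.1,0.7,-0.3,1.7,0.0,7.4,0],[0.0,0.8,-0.3,1.7,-0.1,7.3,0],[0.1,0.7,-0.3,1.7,-0.2,7.3,0]]
[[0.2,0.8,-0.4,1.7,-0.4,7.2,0],[0.2,0.8,-0.4,1.6,-0.5,7.2,0],[0.3,0.7,-0.4,1.7,-0.7,7.2,0],[0.4,0.7,-0.5,1.6,-0.8,7.1,0],[0.5,0.6,-0.5,1.5,-1.0,7.1,0],[0.5,0.6,-0.6,1.5,-1.0,7.1,0],[0.6,0.6,-0.6,1.3,-1.2,7.0,0],[0.6,0.5,-0.6,1.3,-1.4,6.9,0],[0.6,0.4,-0.7,1.2,-1.4,6.9,0],[0.7,0.4,-0.8,1.0,-1.5,6.9,0],[0.8,0.3,-0.8,0.9,-1.7,6.8,0],[0.7,0.2,-0.8,0.8,-1.7,6.7,0]]
```

Request:
{"method": "apply_moves", "body": {"series": [[[-0.2,-0.6,0.3,0.1,1.7,7.7,0],[-0.3,-0.6,0.3,0.1,1.6,7.8,0],[-0.3,-0.5,0.2,0.3,1.6,7.7,0],[-0.5,-0.5,0.3,0.4,1.6,7.7,0],[-0.5,-0.4,0.2,0.5,1.5,7.7,0],[-0.5,-0.4,0.2,0.6,1.5,7.8,0],[-0.6,-0.2,0.2,0.7,1.4,7.6,0],[-0.7,-0.2,0.1,0.8,1.4,7.7,0],[-0.6,-0.1,0.2,0.9,1.3,7.7,0],[-0.7,0,0.1,1,1.2,7.7,0],[-0.7,0,0.1,1.1,1.2,7.6,0],[-0.6,0.2,0.1,1.2,1.1,7.6,0]]]}}

```text
t: 29.8
ee_pos: [445.7, -71.3, 359.1]
orientation: [-2.343, -2.048, -0.177]
ft_force: [0.4, 0.2, -0.3]
width: 0.3
```

Request:
{"method": "apply_moves", "body": {"series": [[[-0.7,0.3,0,1.2,1,7.6,0],[-0.6,0.3,0,1.3,0.9,7.6,0],[-0.6,0.4,0,1.4,0.8,7.6,0],[-0.5,0.5,-0.1,1.5,0.7,7.5,0],[-0.4,0.5,0,1.5,0.7,7.5,0],[-0.4,0.6,-0.2,1.6,0.5,7.5,0],[-0.4,0.7,-0.1,1.6,0.4,7.4,0],[-0.2,0.7,-0.2,1.6,0.3,7.4,0],[-0.2,0.8,-0.2,1.7,0.1,7.4,0],[-0.1,0.7,-0.3,1.7,0,7.4,0],[0,0.8,-0.3,1.7,-0.1,7.3,0],[0.1,0.7,-0.3,1.7,-0.2,7.3,0]]]}}

```text
t: 31.0
ee_pos: [463.2, -160.2, 355.2]
orientation: [-2.731, 0.157, 0.112]
ft_force: [0.3, 0.1, 0.8]
width: 0.9
```

Request:
{"method": "apply_moves", "body": {"series": [[[0.2,0.8,-0.4,1.7,-0.4,7.2,0],[0.2,0.8,-0.4,1.6,-0.5,7.2,0],[0.3,0.7,-0.4,1.7,-0.7,7.2,0],[0.4,0.7,-0.5,1.6,-0.8,7.1,0],[0.5,0.6,-0.5,1.5,-1,7.1,0],[0.5,0.6,-0.6,1.5,-1,7.1,0],[0.6,0.6,-0.6,1.3,-1.2,7,0],[0.6,0.5,-0.6,1.3,-1.4,6.9,0],[0.6,0.4,-0.7,1.2,-1.4,6.9,0],[0.7,0.4,-0.8,1,-1.5,6.9,0],[0.8,0.3,-0.8,0.9,-1.7,6.8,0],[0.7,0.2,-0.8,0.8,-1.7,6.7,0]]]}}

```text
t: 32.2
ee_pos: [459.6, -279.5, 361.7]
orientation: [-1.725, 1.803, 0.722]
ft_force: [1.0, 0.5, 0.0]
width: 0.1
```

```bash
python3 plan.py "-262 -245 130 45 92 8"
python3 - <<'E'
from kin import *
from arc import door
P=np.load('P.npy')
q=[-.84,.7,1.62,.51,1.45,2.1]
for f in(1.63,1.4,1.2,1,.8,.6,.4,.2,.1,0):
    x,y=door(-1,f,130,0);q,e=ik(*pose(x,y,130,45,max(np.degrees(f)-14,0)),q,P);print(f,round(e,3),q.round(2))
E
```

```text
t 32.2 tip cab [-266.5 -246.7  351.7] F [1.  0.5 0. ] w 0 q [-0.84  0.44  1.5   0.52  1.79  2.31]
  z axis cab [-0.04   0.701 -0.712] y axis [-0.999 -0.043  0.014]
-262 -245 130 45 92 8 [[1.9,-0.1,2.0,0.1,-0.1,-0.0,0],[2.0,-0.1,2.0,0.1,-0.0,-0.1,0],[1.9,-0.1,2.0,0.1,-0.1,0.0,0],[1.9,-0.0,1.9,0.1,-0.0,-0.0,0],[2.0,-0.1,2.0,0.2,-0.1,-0.1,0],[1.9,-0.1,2.0,0.1,-0.0,0.0,0],[2.0,-0.0,2.0,0.1,-0.1,-0.0,0],[1.9,-0.1,1.9,0.1,-0.0,-0.1,0]]
1.63 0.0 [-0.83  0.63  1.79  0.67  1.28  2.19]
1.4 0.0 [-0.84  0.57  1.94  0.83  1.12  2.23]
1.2 0.0 [-0.81  0.52  2.07  1.01  0.98  2.26]
1 0.0 [-0.76  0.47  2.18  1.23  0.84  2.25]
0.8 0.0 [-0.66  0.44  2.27  1.53  0.7   2.21]
0.6 0.0 [-0.51  0.42  2.33  1.93  0.56  2.11]
0.4 0.0 [-0.34  0.41  2.34  2.44  0.45  1.92]
0.2 0.0 [-0.2   0.42  2.31  2.93  0.39  1.69]
0.1 0.0 [-0.18  0.43  2.29  2.94  0.37  1.68]
0 0.0 [-0.17  0.44  2.26  2.96  0.35  1.68]
```

View pics/crop4.png

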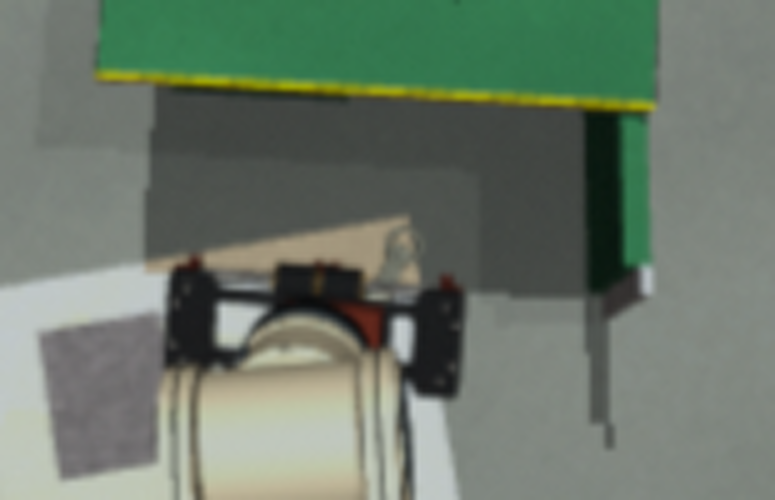

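The crop shows the left door out of sight under the canopy (shut), and the right door still open. Descend beside the right door.

Request:
{"method": "apply_moves", "body": {"series": [[[1.9,-0.1,2,0.1,0,0,0],[2,-0.1,2,0.1,0,0,0],[1.9,-0.1,2,0.1,0,0,0],[1.9,0,1.9,0.1,0,0,0],[2,-0.1,2,0.1,0,0,0],[1.9,-0.1,2,0.1,0,0,0],[2,0,2,0.1,0,0,0],[1.9,-0.1,1.9,0.1,0,0,0]]]}}

```text
t: 33.0
ee_pos: [463.7, -278.5, 138.9]
orientation: [-1.721, 1.8, 0.705]
ft_force: [-0.6, 0.1, 0.3]
width: 0.5
```

```bash
python3 swing.py -1 45 130 130 -3 10 "1.63 6" "1.4 5" "1.2 4" "1.0 4" "0.8 4"
```

```text
t 33.0 tip cab [-262.3 -245.4  129. ] F [-0.6  0.1  0.3] w 1 q [-0.84  0.71  1.62  0.52  1.44  2.11]
  z axis cab [-0.027  0.7   -0.714] y axis [-0.999 -0.037  0.001]
-263.9 -187.7 130 45 83.4 6 [[-0.7,0.0,0.7,1.0,-0.1,1.0,0],[-0.7,0.1,0.6,1.1,-0.1,1.0,0],[-0.7,0.0,0.7,1.0,-0.1,1.1,0],[-0.7,0.1,0.7,1.0,-0.1,1.0,0],[-0.7,0.1,0.6,1.1,-0.0,1.0,0],[-0.7,0.2,0.7,1.0,-0.1,1.0,0]]
-265.7 -157.7 130 45 70.2 5 [[-0.4,0.1,0.4,1.9,-0.0,1.9,0],[-0.4,0.2,0.4,1.8,-0.0,1.9,0],[-0.4,0.2,0.4,1.9,-0.0,1.8,0],[-0.4,0.2,0.4,1.9,-0.0,1.9,0],[-0.4,0.3,0.4,1.8,-0.0,1.9,0]]
-261.6 -131.9 130 45 58.8 4 [[-0.5,0.2,0.5,2.0,-0.0,2.0,0],[-0.4,0.2,0.4,2.0,-0.0,2.0,0],[-0.5,0.2,0.5,2.1,-0.0,2.0,0],[-0.4,0.3,0.4,2.0,-0.0,2.0,0]]
-252.5 -107.4 130 45 47.3 4 [[-0.5,0.2,0.5,2.0,-0.0,2.0,0],[-0.4,0.2,0.4,2.0,-0.0,2.1,0],[-0.5,0.2,0.5,2.1,-0.0,2.0,0],[-0.4,0.2,0.4,2.0,-0.0,2.1,0]]
-238.7 -85.2 130 45 35.8 4 [[-0.5,0.2,0.5,2.0,-0.0,2.0,0],[-0.4,0.2,0.4,2.1,-0.0,2.1,0],[-0.4,0.2,0.5,2.0,-0.0,2.0,0],[-0.5,0.3,0.4,2.0,-0.0,2.0,0]]
```

Request:
{"method": "apply_moves", "body": {"series": [[[-0.7,0,0.7,1,-0.1,1,0],[-0.7,0.1,0.6,1,-0.1,1,0],[-0.7,0,0.7,1,-0.1,1,0],[-0.7,0.1,0.7,1,0,1,0],[-0.7,0.1,0.6,1,0,1,0],[-0.7,0.2,0.7,1,0,1,0],[-0.4,0.1,0.4,1.9,0,1.9,0],[-0.4,0.2,0.4,1.9,0,1.9,0],[-0.4,0.2,0.4,1.9,0,1.9,0],[-0.4,0.2,0.4,1.9,0,1.9,0],[-0.4,0.3,0.4,1.9,0,1.9,0]]]}}

```text
t: 34.1
ee_pos: [462.9, -189.4, 142.3]
orientation: [-1.311, 2.044, 0.541]
ft_force: [0.2, -2.0, 0.4]
width: 0.1
```

Request:
{"method": "apply_moves", "body": {"series": [[[-0.5,0.2,0.5,2,0,2,0],[-0.4,0.2,0.4,2,0,2,0],[-0.5,0.2,0.5,2,0,2,0],[-0.4,0.3,0.4,2,0,2,0],[-0.5,0.2,0.5,2,0,2,0],[-0.4,0.2,0.4,2,0,2,0],[-0.5,0.2,0.5,2,0,2,0],[-0.4,0.2,0.4,2,0,2,0],[-0.5,0.2,0.5,2,0,2,0],[-0.4,0.2,0.4,2,0,2,0],[-0.4,0.2,0.5,2,0,2,0],[-0.5,0.3,0.4,2,0,2,0]]]}}

```text
t: 35.3
ee_pos: [490.8, -115.0, 141.8]
orientation: [-0.643, 2.287, 0.265]
ft_force: [-1.2, -2.9, -0.2]
width: 0.4
```

```bash
python3 swing.py -1 45 126 130 -3 10 "0.6 5" "0.4 5" "0.3 3" "0.2 4"
```

```text
t 35.3 tip cab [-240.1  -84.3  131.8] F [-1.2 -2.9 -0.2] w 0 q [-0.65  0.44  2.24  1.45  0.72  2.24]
  z axis cab [ 0.57   0.414 -0.71 ] y axis [-0.588  0.809 -0.   ]
-218.5 -69.5 130 45 24.4 5 [[-0.3,0.0,0.4,1.6,-0.0,1.7,0],[-0.4,0.1,0.4,1.7,-0.1,1.6,0],[-0.3,0.0,0.4,1.6,-0.0,1.7,0],[-0.4,0.1,0.4,1.7,-0.1,1.6,0],[-0.3,0.1,0.4,1.6,-0.0,1.7,0]]
-197.9 -54.8 130 45 12.9 5 [[-0.4,0.1,0.3,1.6,-0.0,1.6,0],[-0.3,0.2,0.4,1.7,-0.0,1.6,0],[-0.4,0.2,0.3,1.6,-0.0,1.7,0],[-0.3,0.2,0.4,1.6,-0.0,1.6,0],[-0.3,0.2,0.3,1.6,-0.0,1.6,0]]
-186.6 -49.1 130 45 7.2 3 [[-0.3,0.1,0.3,1.4,-0.0,1.3,0],[-0.3,0.2,0.3,1.3,-0.0,1.4,0],[-0.3,0.2,0.3,1.4,-0.0,1.3,0]]
-174.7 -44.5 130 45 1.5 4 [[-0.2,0.1,0.2,1.0,-0.0,1.0,0],[-0.2,0.1,0.2,1.0,-0.0,1.0,0],[-0.3,0.1,0.2,1.0,-0.0,1.0,0],[-0.2,0.1,0.2,1.0,-0.0,1.1,0]]
```

Request:
{"method": "apply_moves", "body": {"series": [[[-0.3,0,0.4,1.6,0,1.7,0],[-0.4,0.1,0.4,1.7,0,1.6,0],[-0.3,0,0.4,1.6,0,1.7,0],[-0.4,0.1,0.4,1.7,0,1.6,0],[-0.3,0.1,0.4,1.6,0,1.7,0],[-0.4,0.1,0.3,1.6,0,1.6,0],[-0.3,0.2,0.4,1.6,0,1.6,0],[-0.4,0.2,0.3,1.6,0,1.6,0],[-0.3,0.2,0.4,1.6,0,1.6,0],[-0.3,0.2,0.3,1.6,0,1.6,0]]]}}

```text
t: 36.3
ee_pos: [533.1, -85.2, 139.4]
orientation: [-0.174, 2.355, 0.073]
ft_force: [-2.2, -2.2, 0.4]
width: 0.3
```

Request:
{"method": "apply_moves", "body": {"series": [[[-0.3,0.1,0.3,1.4,0,1.4,0],[-0.3,0.2,0.3,1.4,0,1.4,0],[-0.3,0.2,0.3,1.4,0,1.4,0],[-0.2,0.1,0.2,1,0,1,0],[-0.2,0.1,0.2,1,0,1,0],[-0.2,0.1,0.2,1,0,1,0],[-0.2,0.1,0.2,1,0,1,0]]]}}

```text
t: 37.0
ee_pos: [556.0, -74.4, 139.2]
orientation: [0.063, 2.36, -0.025]
ft_force: [-2.6, 0.8, 0.9]
width: 0.2
```

```bash
python3 plan.py "-162 -44 130 45 0 6"
```

```text
t 37.0 tip cab [-176.5  -44.1  129.3] F [-2.6  0.8  0.9] w 0 q [-0.21  0.43  2.31  2.83  0.38  1.74]
  z axis cab [ 0.703  0.02  -0.711] y axis [-0.028  1.     0.   ]
-162 -44 130 45 0 6 [[-0.2,-0.0,0.2,0.2,-0.0,0.2,0],[-0.2,-0.0,0.1,0.2,-0.1,0.2,0],[-0.1,0.0,0.2,0.2,-0.0,0.2,0],[-0.2,0.0,0.1,0.2,-0.1,0.1,0],[-0.2,0.0,0.2,0.1,-0.0,0.2,0],[-0.2,0.0,0.2,0.2,-0.1,0.2,0]]
```

Request:
{"method": "apply_moves", "body": {"series": [[[-0.2,0,0.2,0.2,0,0.2,0],[-0.2,0,0.2,0.2,0,0.2,0],[-0.1,0,0.1,0.2,0,0.2,0],[-0.2,0,0.2,0.2,0,0.2,0],[-0.1,0,0.1,0.2,0,0.2,0],[-0.1,0,0.1,0.2,0,0.2,0]]]}}

```text
t: 37.6
ee_pos: [570.1, -75.7, 139.2]
orientation: [0.096, 2.358, -0.04]
ft_force: [-2.0, 2.5, -0.0]
width: 0.4
```

Request:
{"method": "apply_moves", "body": {"series": [[[-0.1,0,0.1,0,0,0,0],[-0.1,0,0.1,0,0,0,0]]]}}

```text
t: 37.8
ee_pos: [572.9, -75.8, 139.2]
orientation: [0.095, 2.358, -0.04]
ft_force: [-3.1, 2.6, 0.1]
width: 0.7
```

```bash
python3 plan.py
```

```text
t 37.8 tip cab [-159.6  -44.4  129.3] F [-3.1  2.6  0.1] w 1 q [-0.19  0.44  2.28  2.92  0.36  1.7 ]
  z axis cab [ 0.705 -0.    -0.709] y axis [-0.  1. -0.]
```

Request:
{"method": "apply_moves", "body": {"series": [[[-0.1,0,0.1,0,0,0,0],[-0.1,0,0.1,0,0,0,0]]]}}

```text
t: 38.0
ee_pos: [573.9, -75.8, 138.7]
orientation: [0.095, 2.36, -0.04]
ft_force: [-22.0, 4.1, 15.3]
width: 0.4
```

Request:
{"method": "apply_moves", "body": {"series": [[[-0.1,0,0.1,0,0,0,0],[-0.1,0,0.1,0,0,0,0]]]}}

```text
t: 38.2
ee_pos: [574.3, -75.8, 138.1]
orientation: [0.096, 2.363, -0.039]
ft_force: [-36.9, 3.3, 28.1]
width: 0.5
```

```bash
python3 plan.py
```

```text
t 38.2 tip cab [-158.2  -44.2  128.1] F [-36.9   3.3  28.1] w 1 q [-0.19  0.44  2.27  2.92  0.35  1.7 ]
  z axis cab [ 0.701 -0.    -0.713] y axis [ 0.  1. -0.]
```

Both door stops agree with the bin's (faces 36 mm apart). Back off and look.

Request:
{"method": "apply_moves", "body": {"series": [[[0.3,0,-0.3,0,0,0,0],[0.5,0,-0.5,0,0,0,0],[1,0,-1,0,0,0,0],[1,0,-1,0,0,0,0],[1,0.3,-1,0,0,0,0],[1,0.4,-1,0,0,0,0],[1,0.4,-1,0,0,0,0],[1,0.4,-1,0,0,0,0],[1,0.5,-1,0,0,0,0],[0,0,0,0,0,0,0]]]}}

```text
t: 39.2
ee_pos: [467.7, -46.5, 139.0]
orientation: [0.094, 2.36, -0.039]
ft_force: [0.3, 0.7, 0.6]
width: 0.5
```

```bash
python3 plan.py; python3 look.py wrist w9 top t9; python3 -c "
import cv2,numpy as np
a=cv2.imread('pics/w9.png');b=cv2.imread('pics/t9.png')[80:272,60:460]
cv2.imwrite('pics/fin.png',np.vstack([cv2.resize(a,(512,384)),cv2.resize(b,(512,216))]))"
```

```text
t 39.2 tip cab [-266.8  -23.7  129. ] F [0.3 0.7 0.6] w 1 q [-0.16  0.37  2.49  3.03  0.51  1.61]
  z axis cab [ 0.703  0.    -0.711] y axis [-0.001  1.    -0.   ]
```

View pics/fin.png

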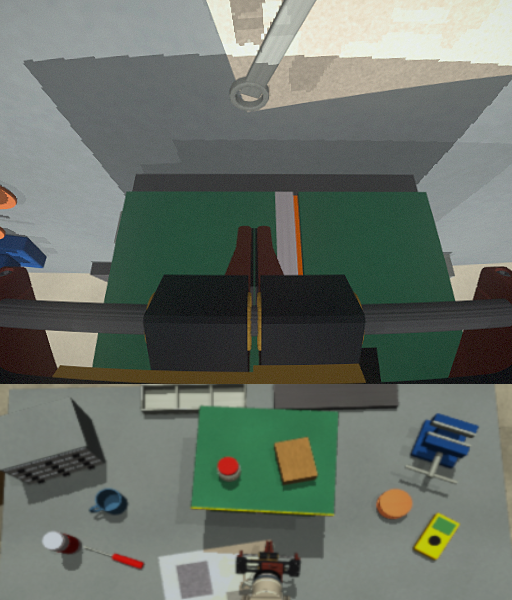

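The final picture shows both doors flush, with the grey flange at (286,235) lapping the orange strip (only a thin sliver left at x≈298). Bystanders, jar and carton are in place. Handing in.

```bash
python3 -c "
from workcell import ctrl
ctrl.close_job()"
```

```text
the job is handed in; nothing more can be done
```

The cabinet is closed and the job is handed in at about 39 s. I pushed the bin home first, then shut the left (rebated) door, then the right (flanged) door, all at slow speed.

**Bin and doors:** each was pushed until the force rose with no further motion.
- The bin stopped with the fingertip at x = -122.6 mm, the left door at -160.3 mm and the right door at -158.2 mm, in my cabinet frame.
- The bin and right-door stops are 36 mm apart, as the given sizes require.
- All three read 5–7 mm short of the nominal positions, about the same each time. I put this down to fingertip thickness plus a few mm of error in the cabinet pose.
- The left door reads 2 mm further out than the right, which is at most about 0.02 rad and within the 0.04 rad limit. It was pushed at a different lean of the gripper.

**Last look:** both doors were flush, with the flange lapping the orange strip. The jar, carton and other bystanders looked unmoved by eye. The gripper was about 100 mm clear with no force on it.

**Not checked:** I did not measure the door angles or the bin pose directly at the end; they rest on the stop positions and the final pictures.

**Detour:** the wrist ran into a joint limit during the first bin push, so I backed out, re-oriented the wrist and finished the push with a steeper lean.

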